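# Load the calibration series into the tube block

### The job

First stand the amber dropper bottle, which is in the way in front of the grey bench rack, upright in the white drip tray, before you take any tube out. Then move the four capped tubes from the rack into the aluminium tube block in the order of the series: the white cap (the blank) in the well next to the green index stop, then yellow, then red, and blue farthest from it, each tube upright and fully down in its well. Keep the tubes upright and leave the flask, the timer and the marker pen where they are.

Things in the scene. Friction and masses are not known exactly. Their poses are not given: they have to be found in the camera images.
- tube_white: 30 ml conical sample tube with a WHITE screw cap, 88 mm tall, loose, 40 g. Origin: centre of its tip (underside); z runs up its axis. Clear body 29 mm across (cone in the lowest 14 mm, flat tip 10 mm across); ribbed cap 35 mm across from 74 to 88 mm above the origin: grip it there. Stands in one of the rack's four wells at the start, which one varies.
- tube_yellow: the same tube with a YELLOW cap
- tube_red: the same tube with a RED cap
- tube_blue: the same tube with a BLUE cap
- dropper_bottle: amber glass dropper bottle with black dropper cap, 34 mm across, 129 mm tall, loose, 90 g. Origin: centre of its underside, z up. Grip the glass body sideways 60 to 90 mm above the origin (straight up to about 80 mm). It stands 12 to 18 mm in front of the bench rack, on the robot's side.
- bench_rack: fixed grey plastic rack, 64 (x) x 212 (y) mm, lips to 240 mm, 48 mm high. Origin: centre of its underside. Four 33 mm wells in a row along its y axis, at y = -72, -24, +24, +72 mm; tube tips rest 6 mm above the origin, so caps reach 94 mm. It stands on the left or the right of the drip tray.
- tube_block: fixed aluminium block, 62 (x) x 216 (y) x 46 mm high, empty. Origin: centre of its underside. Four wells in a row along its y axis, at y = -72, -24, +24, +72 mm, 33 mm wide, 36 mm deep: floor 10 mm above the origin, so a seated tube's origin is 10 mm and its cap top 98 mm above the table. One end carries the green stop, the other a black one.
- index_stop: fixed GREEN stop, 46 x 20 x 50 mm high, on one end of the tube block (which end varies). Origin: centre of its underside, on the block's y axis, 117 mm from the block's origin, 45 mm from the centre of the nearest well. An equal black stop is on the other end.
- drip_tray: fixed square white plastic tray, 92 mm over its rim, 76 mm between the rims, 16 mm high. Origin: centre of its underside; its floor is 3 mm above. It stands between the rack and the block. A reagent shelf overhangs the bench (front edge x = 0.63 m, underside 0.55 m above the table): cross sideways in straight lines, not in an outward swing.
- flask: bystander: conical flask with pale green contents, 64 mm across, 105 mm tall. Origin: centre of its underside. Behind the work, near the middle.
- kitchen_timer: bystander: small white timer, 58 x 62 x 17 mm. Origin: centre of its underside. Behind the work, left of the middle.
- felt_marker: bystander: white marker pen with a blue cap, 135 mm long, 17 mm thick. Origin: centre of its underside. Lying behind the work, to the right.
Not all that is in view belongs to the job. What is shaped like the dropper_bottle but turquoise is not meant.

How it is judged:
By the outcome, as a careful person would: the job done as asked, in the order asked, and still so for the second after the job is handed in, with the robot touching nothing.
It also fails if it takes over 115 s, if anything falls off the work surface, if the arm or the gripper's body presses on something with over 40 N, if the wrist force passes 120 N, or if a joint passes its speed limit or range.

### The arm

A 6-joint arm with a two-finger parallel gripper is mounted at the origin on a cart in front of the work surface, level with it; the furniture and walls round the work are solid. World frame = base frame: x ahead of the robot, y to its left, z up, the work surface at z = 0. Lengths are in m, angles in rad, forces in N, time in s.
With the tool pointing down it reaches from about 0.35 to 0.85 m from the base axis. Payload 8.1 kg.
Tool frame: the origin (TCP) lies between the finger pads; the fingertips stand tips_ahead ahead of it and the grasp point (between the pads) lies 8 mm behind it (tips_ahead is the distance from the TCP to the fingertips, in m); z points along the fingers, x is the direction in which the jaws open and shut, and the axes are right-handed (so a half turn about z gives the same grasp; the last joint's range is limited). The gripper opens to 93 mm and grips with 3 to 60 N. Pads are 15 mm wide; open, the fingers measure 128 mm over their backs; the gripper's body (75 mm by 188 mm) begins 65 mm behind the grasp point.
Start: joints at [1.021, 0.13, 1.488, -0, 1.523, -0.085], TCP at [0.269, 0.536, 0.191] pointing down, gripper open.
Joint ranges: [-2.96, 2.96], [-0.89, 2.26], [0.02, 2.5], [-1.34, 4.48], [0, 2.73], [-2.66, 2.66]. Speed limits (rad/s): [2.39, 2.39, 2.79, 3.14, 3.14, 3.14].

### API

Orientations are given as a rotation vector (axis times angle).
In Python, from plant import * gives the robot as it stands.
- The arm moves only by the tool play_rows, never from a script. Its argument "increments" is a list that holds one entry, the list of rows, each a list of 4 numbers: the shift along the tool's x, y, z in cm, then the turn about the tool's z in rad. A call has 1 to 5 rows; each row is the pose to reach, as a shift and turn from the pose measured when the call began, along the tool's axes at that moment; what a row does not reach only later rows make up. A row lasts 1/10 s, in which the tool goes at most 50 mm and 8.59 degrees, less where a joint would pass 70% of its speed; a pose out of reach is approached as far as the arm can. A call with a gripper value outside its range is refused whole. "jaw" is the finger opening in cm, from 0 to 9.3, set as the call begins (left out, the last holds). The fingers move at their own pace and stop on an object; "squeeze" is the grip in N (left out, the last holds). Time passes only in rows, so rows that repeat a pose let the fingers close. It gives the time, the measured TCP pose, the force and the opening at its end, in the units of the state.
- read_state(): the state, without advancing time (a new reading comes with each control period).
- read_camera(name): name is "side" or "top"; returns (picture, depth): 420x560x3 uint8, blue, green, red; 420x560 float32, m along the optical axis (not along the pixel's ray), 0 where there is no reading.
- camera_params(name): a dict with "K" (3x3 intrinsics, pixels), "eye" and "orientation" of the camera in the world. Camera axes: x right, y up, looking along -z (the intrinsics and any distortion apply to the point x, -y, -z); pixel columns grow to the right and rows downward; lengths in m; the calibration is good to about 2 mm. A picture is of the moment at which its call begins. camera_params takes no time and is no camera call.
- close_job(): hands the job in, once; it reports no verdict.
The state is a dict: "t": time; "q": joint angles; "dq": joint speeds; "joint_torque": joint torques, N m; "tool_pos": TCP position; "orientation": TCP orientation; "force": force on the tool from outside, world axes, zero at the start; "wrist_torque": the same for the moment, N m; "opening": finger opening in m.
Only numpy, scipy, OpenCV 4.12 (cv2) and the standard library are available. Lean on these libraries where they do the work, as an engineer would, in place of code of your own. Each camera call takes 0.05 s, during which the arm holds its last target.

## Working session

There is one attempt and no reset: what is moved stays moved. The work goes in short steps, Python scripts to look and compute and a tool call to move; the robot and the scene stay as the last step left them, time stands still between calls to the robot, and variables do not carry over. Pictures are saved under pics/ and viewed, and the job is handed in when it is done.

Besides the shell and the picture viewer there is one more tool, called after "Emit:" as name([rows], argument=value, ...), one row to a line, values as JSON. play_rows: Moves the arm, as the interface text tells. Its arguments: {"type":"object","properties":{"increments":{"type":"array"},"jaw":{"type":"number"},"squeeze":{"type":"number"}},"required":["increments"]}

```bash
ls; mkdir -p pics; python3 - <<'E'
from plant import *
import cv2
s=read_state();print(s)
for n in("side","top"):
    p,d=read_camera(n);cv2.imwrite(f"pics/{n}0.png",p);print(n,camera_params(n))
    import numpy as np;np.save(f"pics/{n}0.npy",d);print((d>0).mean())
E
```

```text
pics
{'t': 0.0, 'q': array([ 1.02063345e+00,  1.31152328e-01,  1.48928079e+00, -9.28154176e-06,
        1.52298436e+00, -8.53785017e-02]), 'dq': array([ 0.00167532, -0.00193602, -0.00034174, -0.00042206, -0.00018561,
        0.0001136 ]), 'joint_torque': array([ 2.46039199e-04, -5.59853339e+01, -4.91746008e+01,  7.66873872e-02,
        3.57528264e-02, -1.77279449e-04]), 'tool_pos': array([0.26858652, 0.53583779, 0.19039194]), 'orientation': array([ 2.67262839e+00,  1.64967744e+00, -2.55144448e-03]), 'force': array([ 0.2934599 , -0.14198302,  0.12149565]), 'wrist_torque': array([-0.02112125,  0.01868052, -0.01610259]), 'opening': 0.09271110384736513}
side {'K': array([[426.04781459,   0.        , 272.77402863],
       [  0.        , 426.04781459, 206.90605394],
       [  0.        ,   0.        ,   1.        ]]), 'eye': array([ 0.33531935, -0.43159215,  0.88306862]), 'orientation': array([ 0.53152134, -0.1128857 , -0.39385527])}
0.9959863945578231
top {'K': array([[463.2075027 ,   0.        , 283.13327901],
       [  0.        , 463.2075027 , 200.61647265],
       [  0.        ,   0.        ,   1.        ]]), 'eye': array([0.39837046, 0.02499157, 1.27298081]), 'orientation': array([ 0.07183039, -0.08740517, -1.56227029])}
0.9960076530612245
```

View pics/side0.png

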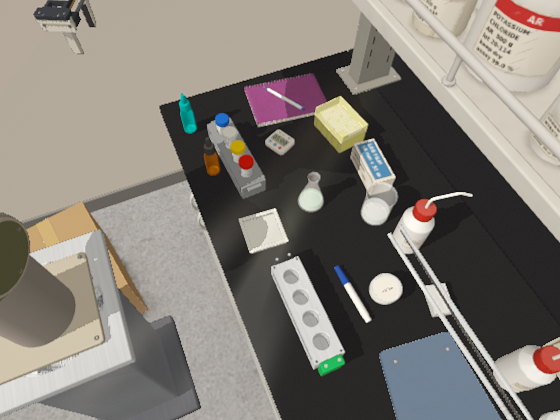

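View pics/top0.png

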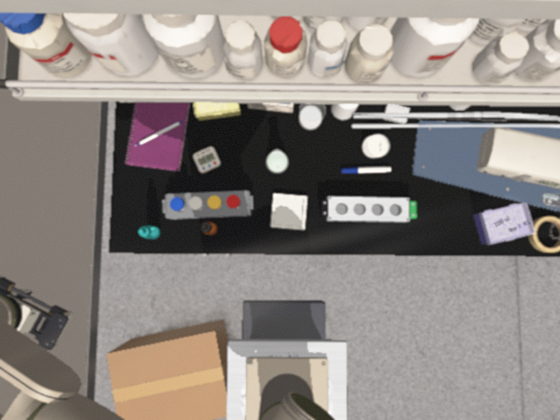

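The side view shows the rack at left with caps blue (222,120), white (228,133), yellow (238,147) and red (246,162). The amber bottle is at (211,158), a turquoise look-alike at (187,113), the tray at (264,230), and the block at (307,315) with its green stop at (330,365). The top view agrees: amber is at (209,228), turquoise at (149,232), and the green stop at (413,210).

```bash
cat > h.py <<'E'
import numpy as np, cv2
from scipy.spatial.transform import Rotation as R
from plant import *
def cam(n):
    c=camera_params(n);return c["K"],np.array(c["eye"]),R.from_rotvec(c["orientation"]).as_matrix()
def rays(n,uv):
    K,e,M=cam(n);uv=np.atleast_2d(uv).astype(float)
    d=np.c_[(uv[:,0]-K[0,2])/K[0,0],-(uv[:,1]-K[1,2])/K[1,1],-np.ones(len(uv))]
    return e,d@M.T     # scaled so that depth multiplies
def plane(n,uv,z):
    e,d=rays(n,uv);return e+d*((z-e[2])/d[:,2])[:,None]
def dpts(n,uv,D):
    e,d=rays(n,uv);uv=np.atleast_2d(uv).astype(int);return e+d*D[uv[:,1],uv[:,0]][:,None]
def cloud(n,D):
    h,w=D.shape;u,v=np.meshgrid(np.arange(w),np.arange(h));return dpts(n,np.c_[u.ravel(),v.ravel()],D).reshape(h,w,3)
def tri(uv1,uv2,n1="side",n2="top"):
    e1,d1=rays(n1,uv1);e2,d2=rays(n2,uv2);d1=d1[0]/np.linalg.norm(d1[0]);d2=d2[0]/np.linalg.norm(d2[0])
    s=np.linalg.lstsq(np.c_[d1,-d2],e2-e1,rcond=None)[0]
    a=e1+s[0]*d1;b=e2+s[1]*d2;return (a+b)/2,np.linalg.norm(a-b)
def proj(n,P):
    K,e,M=cam(n);p=(np.atleast_2d(P)-e)@M;return np.c_[K[0,2]+K[0,0]*p[:,0]/-p[:,2],K[1,2]-K[1,1]*p[:,1]/-p[:,2]]
def hsv(p): return cv2.cvtColor(p,cv2.COLOR_BGR2HSV)
RNG=dict(red=[(0,150,80),(8,255,255)],yellow=[(18,130,100),(32,255,255)],blue=[(100,150,80),(118,255,255)],green=[(50,150,80),(75,255,255)],amber=[(8,150,30),(16,255,255)])
def blob(p,c,roi):
    x0,y0,x1,y1=roi;m=cv2.inRange(hsv(p),*map(np.array,RNG[c]));k=np.zeros_like(m);k[y0:y1,x0:x1]=m[y0:y1,x0:x1]
    n,l,s,ce=cv2.connectedComponentsWithStats(k)
    i=1+np.argmax(s[1:,4]);return l==i
E
python3 - <<'E'
from h import *
ims={n:cv2.imread(f"pics/{n}0.png") for n in("side","top")};D={n:np.load(f"pics/{n}0.npy") for n in ims}
C={n:cloud(n,D[n]) for n in ims}
roi={"side":(190,90,360,385),"top":(120,180,430,240)}
for c in RNG:
    out=[]
    for n in ims:
        m=blob(ims[n],c,roi[n]);P=C[n][m];z=P[:,2].max();t=P[P[:,2]>np.percentile(P[:,2],95)-0.004]
        v,u=np.nonzero(m);out.append((u.mean(),v.mean()));
        print(c,n,m.sum(),"px",np.round(out[-1],1),"zmax %.3f"%z,"top pts",np.round(t.mean(0),4),"mid",np.round((t.min(0)+t.max(0))/2,4))
    print("   tri",*tri(*out))
# structure tops by height in cloud
def rect(name,n,box,z0,z1):
    P=C[n].reshape(-1,3);k=(P[:,0]>box[0])&(P[:,0]<box[1])&(P[:,1]>box[2])&(P[:,1]<box[3])&(P[:,2]>z0)&(P[:,2]<z1)
    Q=P[k];r=cv2.minAreaRect(Q[:,:2].astype(np.float32));print(name,n,k.sum(),np.round(np.array(r[0]),4),np.round(r[1],4),round(r[2],2),"zmed",np.round(np.median(Q[:,2]),4))
for n in ims:
    rect("block",n,(.3,.6,-.42,-.07),.038,.06)
    rect("rack",n,(.36,.6,.1,.45),.04,.054)
    rect("tray",n,(.3,.55,-.05,.1),.010,.024)
    P=C[n];k=(P[...,2]>-.02)&(P[...,2]<.005);print("table z",np.median(P[k][:,2]))
for n in ims:
    b={"side":(150,80,350,380),"top":(100,130,430,260)}[n]
    c=ims[n][b[1]:b[3],b[0]:b[2]];f=min(800/c.shape[1],600/c.shape[0]);cv2.imwrite(f"pics/{n}0z.png",cv2.resize(c,None,fx=f,fy=f,interpolation=2))
E
```

```text
red side 170 px [245.7 161.6] zmax 0.883 top pts [0.5132 0.1327 0.1078] mid [ 0.4336 -0.1367  0.4875]
red top 126 px [232.7 201.1] zmax 0.103 top pts [0.5162 0.1417 0.0968] mid [0.5164 0.1416 0.0987]
   tri [0.51667025 0.14322668 0.08696203] 0.0006013879221345199
yellow side 173 px [237.5 147. ] zmax 0.883 top pts [0.5122 0.1852 0.1006] mid [ 0.4326 -0.1126  0.4875]
yellow top 135 px [214.  201.9] zmax 1.273 top pts [0.5105 0.185  0.13  ] mid [0.4636 0.1151 0.6837]
   tri [0.51443683 0.19128189 0.08656622] 0.0004712599495396828
blue side 163 px [221.8 119.3] zmax 0.097 top pts [0.5086 0.2872 0.0942] mid [0.5089 0.2879 0.0947]
blue top 121 px [176.7 203.5] zmax 0.101 top pts [0.5082 0.2848 0.0966] mid [0.5087 0.2848 0.0978]
   tri [0.50916784 0.28636749 0.08915591] 0.0005940855604516988
green side 292 px [330.6 365. ] zmax 0.883 top pts [ 0.5008 -0.3312  0.0598] mid [ 0.43   -0.3763  0.4657]Traceback (most recent call last):
  File "<stdin>", line 8, in <module>
  File "h.py", line 27, in blob
    i=1+np.argmax(s[1:,4]);return l==i
        ~~~~~~~~~^^^^^^^^^
    return _wrapfunc(a, 'argmax', axis=axis, out=out, **kwds)
    return bound(*args, **kwds)
ValueError: attempt to get argmax of an empty sequence
```

```bash
sed -i 's/green=\[(50,150,80),(75,255,255)\]/green=[(48,100,60),(85,255,255)]/' h.py
cat > m.py <<'E'
from h import *
ims={n:cv2.imread(f"pics/{n}0.png") for n in("side","top")};D={n:np.load(f"pics/{n}0.npy") for n in ims}
C={n:cloud(n,D[n]) for n in ims}
for n in ims: C[n][D[n]==0]=np.nan
roi={"side":(190,90,360,385),"top":(160,180,430,240)}
for c in RNG:
    out=[]
    for n in ims:
        m=blob(ims[n],c,roi[n]);P=C[n][m];P=P[~np.isnan(P[:,0])]
        v,u=np.nonzero(m);out.append((u.mean(),v.mean()));
        print(c,n,m.sum(),"px",np.round(out[-1],1),"z pct",np.round(np.percentile(P[:,2],[5,50,95]),3),"med",np.round(np.median(P,0),4))
    a,b=tri(*out);print("   tri",a.round(4),round(b,4))
def rect(name,n,box,z0,z1):
    with np.errstate(invalid='ignore'):
        P=C[n];k=(P[...,0]>box[0])&(P[...,0]<box[1])&(P[...,1]>box[2])&(P[...,1]<box[3])&(P[...,2]>z0)&(P[...,2]<z1)
    m=cv2.morphologyEx(k.astype(np.uint8),cv2.MORPH_OPEN,np.ones((2,2)))
    Q=P[m>0];r=cv2.minAreaRect(Q[:,:2].astype(np.float32));print(name,n,len(Q),np.round(np.array(r[0]),4),np.round(r[1],4),round(r[2],2),"zmed",np.round(np.median(Q[:,2]),4))
for n in ims:
    rect("block",n,(.3,.6,-.42,-.06),.036,.06)
    rect("rack",n,(.36,.6,.1,.45),.038,.056)
    rect("tray",n,(.3,.6,-.05,.1),.010,.024)
    P=C[n];k=(P[...,2]>-.02)&(P[...,2]<.005);print("table z",np.median(P[k][:,2]))
for n in ims:
    b={"side":(150,80,350,380),"top":(100,130,430,260)}[n]
    c=ims[n][b[1]:b[3],b[0]:b[2]];f=min(800/c.shape[1],600/c.shape[0]);cv2.imwrite(f"pics/{n}0z.png",cv2.resize(c,None,fx=f,fy=f,interpolation=2));print(n,f)
E
python3 m.py
```

```text
red side 170 px [245.7 161.6] z pct [0.082 0.093 0.096] med [0.5158 0.1393 0.0933]
red top 126 px [232.7 201.1] z pct [0.091 0.094 0.099] med [0.5163 0.1419 0.0943]
   tri [0.5167 0.1432 0.087 ] 0.0006
yellow side 173 px [237.5 147. ] z pct [0.081 0.093 0.096] med [0.5131 0.1868 0.093 ]
yellow top 135 px [214.  201.9] z pct [0.091 0.094 0.098] med [0.5137 0.1901 0.0945]
   tri [0.5144 0.1913 0.0866] 0.0005
blue side 163 px [221.8 119.3] z pct [0.082 0.093 0.096] med [0.5085 0.2829 0.093 ]
blue top 121 px [176.7 203.5] z pct [0.09  0.094 0.099] med [0.5097 0.2851 0.0945]
   tri [0.5092 0.2864 0.0892] 0.0006
green side 318 px [330.9 364.9] z pct [0.001 0.049 0.052] med [ 0.501  -0.3326  0.0489]
green top 123 px [413.5 209.2] z pct [-0.002  0.049  0.054] med [ 0.5032 -0.335   0.0494]
   tri [ 0.501  -0.3329  0.0493] 0.0033
amber side 289 px [211.9 163.7] z pct [0.004 0.046 0.077] med [0.4471 0.1983 0.0462]
amber top 82 px [212.3 229. ] z pct [0.014 0.066 0.085] med [0.4448 0.1965 0.0655]
   tri [0.4472 0.2    0.0448] 0.001
block side 3079 [ 0.5082 -0.2051] [0.2694 0.058 ] 84.57 zmed nan
rack side 1207 [0.4931 0.2484] [0.0825 0.3109] 14.26 zmed nan
tray side 473 [0.5004 0.0007] [0.0964 0.0953] 85.56 zmed 0.0152
table z -9.788322755188705e-05
block top 1721 [ 0.5016 -0.2245] [0.0638 0.2695] 0.93 zmed nan
rack top 1420 [0.4978 0.2306] [0.0653 0.2721] 16.67 zmed nan
tray top 358 [ 0.4956 -0.0064] [0.0924 0.0916] 84.85 zmed nan
table z 0.0005374332190493103
side 2.0
top 2.4242424242424243
```

```bash
sleep 5
```

```text
(no output)
```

View pics/top0z.png

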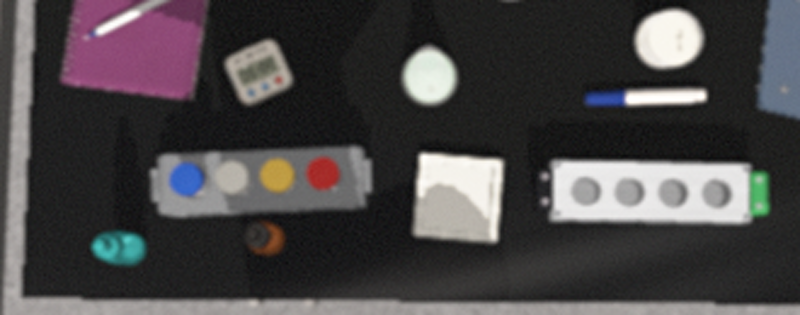

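View pics/side0z.png

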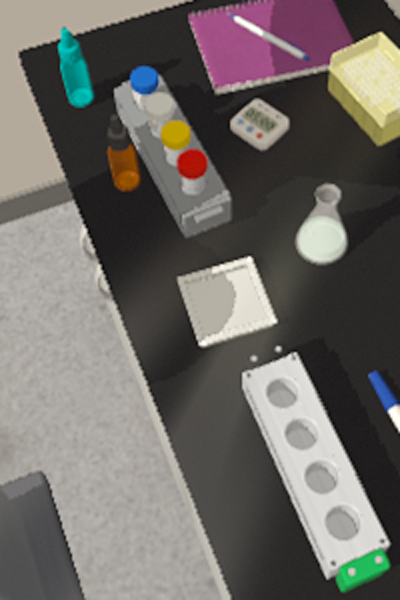

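Two bottle-shaped things are in view: amber at (122,160) in the side crop and turquoise at (75,68). The amber one matches in colour and also stands directly in front of the rack, so that is the target. The crops confirm the cap order blue, white, yellow, red from left to right, four empty wells, and the green stop at the robot's right.

```bash
cat > m2.py <<'E'
from h import *
from scipy.optimize import least_squares
import plant
print([k for k in dir(plant) if not k.startswith('__')], getattr(plant,'tips_ahead',None))
ims={n:cv2.imread(f"pics/{n}0.png") for n in("side","top")};D={n:np.load(f"pics/{n}0.npy") for n in ims}
C={n:cloud(n,D[n]) for n in ims}
for n in ims: C[n][D[n]==0]=np.nan
# bottle: surface points
for n in ims:
    P=C[n].reshape(-1,3);P=P[~np.isnan(P[:,0])]
    k=(abs(P[:,0]-.446)<.03)&(abs(P[:,1]-.2)<.035)
    Q=P[k&(P[:,2]>.015)&(P[:,2]<.075)]
    f=least_squares(lambda c:np.hypot(Q[:,0]-c[0],Q[:,1]-c[1])-.017,[.45,.2],loss='soft_l1',f_scale=.002)
    print("bottle",n,len(Q),f.x.round(4),"rms",np.sqrt(np.mean(f.fun**2)).round(4)); T=P[k&(P[:,2]>.1)];print("  cap pts",len(T),np.median(T,0).round(4),np.percentile(T[:,2],[50,90,97]).round(4))
# wells: dark blobs within block top
wells={}
for n in ims:
    g=cv2.cvtColor(ims[n],cv2.COLOR_BGR2GRAY)
    # block top region mask: bright pixels near plane .046
    q=proj(n,[[.47,-.085,.046],[.535,-.085,.046],[.535,-.325,.046],[.47,-.325,.046]]).astype(np.int32)
    m=np.zeros_like(g);cv2.fillPoly(m,[q],255)
    br=((g>185)&(m>0)).astype(np.uint8)
    cs,h=cv2.findContours(br,cv2.RETR_CCOMP,cv2.CHAIN_APPROX_NONE)
    out=[]
    for c,hh in zip(cs,h[0]):
        a=cv2.contourArea(c)
        if hh[3]>=0 and a>30:
            mm=cv2.minEnclosingCircle(c);P=plane(n,c[:,0,:],.046);e=cv2.fitEllipse(P[:,:2].astype(np.float32)*1000)
            out.append((e[0][1]/1000,e[0][0]/1000,e[1],a,cv2.fitEllipse(c)[0]))
    out.sort(reverse=True);wells[n]=out
    for o in out: print("well",n,np.round(o[1],4),np.round(o[0],4),np.round(o[2],1),o[3],np.round(o[4],1))
if len(wells["side"])==len(wells["top"])==4:
    for a,b in zip(wells["side"],wells["top"]): r=tri(a[4],b[4]);print("tri well",r[0].round(4),round(r[1],4))
# tray: bright
for n in ims:
    g=cv2.cvtColor(ims[n],cv2.COLOR_BGR2GRAY)
    q=proj(n,[[.42,.07,.0],[.58,.07,0],[.58,-.068,0],[.42,-.068,0]]).astype(np.int32)
    m=np.zeros_like(g);cv2.fillPoly(m,[q],255)
    c=max(cv2.findContours(((g>110)&(m>0)).astype(np.uint8),0,1)[0],key=cv2.contourArea)
    P=plane(n,c[:,0,:],.012);r=cv2.minAreaRect((P[:,:2]*1000).astype(np.float32));print("tray",n,np.round(r[0],1),np.round(r[1],1),round(r[2],1))
    P=C[n];k=(abs(P[...,0]-.498)<.03)&(abs(P[...,1]+.002)<.03);print(" floor z",np.median(P[k][:,2]).round(4))
# white cap
for n in ims:
    P=C[n].reshape(-1,3);P=P[~np.isnan(P[:,0])];Q=P[(abs(P[:,0]-.512)<.025)&(abs(P[:,1]-.2377)<.024)&(P[:,2]>.085)&(P[:,2]<.1)]
    Q=Q[abs(Q[:,1]-.2377)<.021];r=cv2.minEnclosingCircle((Q[:,:2]*1000).astype(np.float32));print("white cap",n,len(Q),np.median(Q,0).round(4),np.round(r[0],1),round(r[1],1))
    for c,x,y in(("red",.516,.142),("yellow",.5137,.19),("blue",.5095,.2855)):
        Q=P[(abs(P[:,0]-x)<.022)&(abs(P[:,1]-y)<.022)&(P[:,2]>.089)&(P[:,2]<.1)];r=cv2.minEnclosingCircle((Q[:,:2]*1000).astype(np.float32));print(c,n,np.median(Q,0).round(4),np.round(r[0],1),round(r[1],1))
E
python3 m2.py
```

```text
['IKError', 'camera_params', 'close_job', 'read_camera', 'read_state', 'tips_ahead'] 0.011
bottle side 225 [0.4499 0.212 ] rms 0.0013
  cap pts 104 [0.4483 0.2071 0.1066] [0.1066 0.1278 0.1294]
bottle top 66 [0.4508 0.2094] rms 0.0011
  cap pts 82 [0.4505 0.2063 0.1048] [0.1048 0.1282 0.1307]
well side 0.5015 -0.1416 [29.  36.9] 175.0 [289.7 276.7]
well side 0.501 -0.1898 [28.4 36.9] 186.0 [299.3 297.3]
well side 0.5008 -0.2375 [29.4 36.8] 207.5 [309.4 318.8]
well side 0.5008 -0.2854 [29.7 36.1] 223.5 [320.2 341.5]
well top 0.5038 -0.1422 [33.5 34.7] 126.0 [341.5 208.4]
well top 0.5029 -0.1903 [32.9 35.4] 127.0 [359.5 208.8]
well top 0.5026 -0.2383 [32.7 35.7] 127.0 [377.5 209.1]
well top 0.5019 -0.2862 [34.3 35.2] 131.0 [395.5 209.5]
tri well [ 0.5026 -0.142   0.046 ] 0.0024
tri well [ 0.502  -0.19    0.0458] 0.002
tri well [ 0.5017 -0.238   0.0463] 0.0019
tri well [ 0.5012 -0.2858  0.0469] 0.0012
tray side [498.9  -0.7] [96.8 93.8] 85.2
 floor z 0.0031
tray top [498.5  -2.1] [97.5 95.6] 85.7
 floor z 0.0037
white cap side 154 [0.5099 0.2363 0.0933] [510.5 240.4] 18.7
red side [0.5159 0.1434 0.0938] [516.6 144.3] 18.1
yellow side [0.5128 0.1912 0.0934] [512.4 192.1] 19.3
blue side [0.5077 0.2856 0.0935] [508.9 288.3] 18.2
white cap top 148 [0.511  0.2366 0.0944] [512.2 237.7] 18.0
red top [0.5165 0.1418 0.0941] [516.5 141.5] 17.4
yellow top [0.5139 0.1897 0.0942] [514.6 189.4] 17.1
blue top [0.51   0.2854 0.0944] [509.6 286.1] 18.1
```

Measurements hold together: well mouths triangulate to z≈0.046, cap tops read 0.094, cap spacing is 48 mm, and the tray floor is at 0.003. Bottle axis is (0.450,0.211), 13 mm ahead of the rack. Next I'll write a helper that works out moves.

```bash
cat > go.py <<'E'
import sys
from h import *
s=read_state();M=R.from_rotvec(s["orientation"]).as_matrix()
x,y,z,ph=map(float,sys.argv[1:5])
d=M.T@(np.array([x,y,z])-s["tool_pos"])*100
cur=np.degrees(np.arctan2(M[1,0],M[0,0]))
turn=-np.radians((ph-cur+180)%360-180)
print("t %.2f"%s["t"],"pos",s["tool_pos"].round(4),"yaw %.2f"%cur,"tilt",M[:,2].round(4),"F",s["force"].round(1),"open %.4f"%s["opening"])
print("shift cm",d.round(2),"turn",round(turn,3),"dist mm",np.linalg.norm(d)*10)
E
python3 go.py .4503 .2107 .19 92
```

```text
t 0.10 pos [0.2686 0.5359 0.1905] yaw 63.37 tilt [-8.0e-04 -1.4e-03 -1.0e+00] F [-0.4 -0.4 -0.1] open 0.0931
shift cm [-20.92  30.81   0.08] turn -0.5 dist mm 372.4785315657638
```

Emit:
play_rows([
  [[-2.0, 3.0, 0, -0.06], [-4.5, 6.5, 0, -0.15], [-7.2, 10.5, 0, -0.25], [-9.7, 14.5, 0, -0.35], [-12.4, 18.3, 0, -0.45]],
], jaw=9.3)

```text
t: 0.6
tool_pos: [0.377, 0.3412, 0.1902]
orientation: [2.233, 2.21, -0.003]
force: [-0.0, 0.4, 0.4]
opening: 0.093
```

```bash
python3 go.py .4503 .2107 .19 92
```

```text
t 0.60 pos [0.377  0.3412 0.1902] yaw 89.41 tilt [-0.0012 -0.0018 -1.    ] F [-0.   0.4  0.4] open 0.0930
shift cm [-12.98   7.46   0.04] turn -0.045 dist mm 149.67810417562941
```

Emit:
play_rows([
  [[-4.0, 2.5, 0, -0.02], [-8.0, 4.8, 0, -0.045], [-11.5, 6.6, 0, -0.045], [-13.0, 7.46, 0, -0.045], [-13.0, 7.46, 0, -0.045]],
])

```text
t: 1.1
tool_pos: [0.4511, 0.2082, 0.19]
orientation: [2.186, 2.255, -0.005]
force: [-0.3, 0.2, 0.4]
opening: 0.093
```

```bash
python3 go.py .4503 .2107 .067 92
```

```text
t 1.10 pos [0.4511 0.2082 0.19  ] yaw 91.79 tilt [-0.0016 -0.0025 -1.    ] F [-0.3  0.2  0.4] open 0.0930
shift cm [ 0.28 -0.05 12.3 ] turn -0.004 dist mm 123.00812840882233
```

Emit:
play_rows([
  [[0.25, -0.05, 4, 0], [0.25, -0.05, 8, 0], [0.25, -0.05, 11, 0], [0.25, -0.05, 12.3, 0], [0.25, -0.05, 12.3, 0]],
])

```text
t: 1.6
tool_pos: [0.4482, 0.2105, 0.065]
orientation: [-2.185, -2.256, 0.011]
force: [0.1, 0.0, 0.7]
opening: 0.0928
```

```bash
python3 go.py .4503 .2107 .067 92
```

```text
t 1.60 pos [0.4482 0.2105 0.065 ] yaw 91.83 tilt [-0.0057 -0.0038 -1.    ] F [0.1 0.  0.7] open 0.0928
shift cm [ 0.01  0.21 -0.21] turn -0.003 dist mm 2.9311085495551827
```

Settle to height, then close.

Emit:
play_rows([
  [[0, 0.2, -0.2, 0], [0, 0.2, -0.2, 0], [0, 0.2, -0.2, 0]],
])

```text
t: 1.9
tool_pos: [0.4516, 0.2112, 0.0688]
orientation: [-2.185, -2.257, 0.006]
force: [0.1, -0.8, -0.7]
opening: 0.0934
```

Emit:
play_rows([
  [[0, 0, 0, 0], [0, 0, 0, 0], [0, 0, 0, 0], [0, 0, 0, 0], [0, 0, 0, 0]],
], jaw=2.6, squeeze=20)

```text
t: 2.4
tool_pos: [0.4515, 0.2111, 0.0687]
orientation: [-2.185, -2.257, 0.006]
force: [0.1, 0.4, 0.3]
opening: 0.0578
```

Emit:
play_rows([
  [[0, 0, 0, 0], [0, 0, 0, 0], [0, 0, 0, 0], [0, 0, 0, 0]],
])

```text
t: 2.8
tool_pos: [0.4515, 0.2111, 0.0687]
orientation: [-2.185, -2.257, 0.007]
force: [-0.6, -0.1, 0.4]
opening: 0.0276
```

```bash
python3 go.py .450 .2107 .19 92
```

```text
t 2.80 pos [0.4515 0.2111 0.0687] yaw 91.83 tilt [-0.0031 -0.0028 -1.    ] F [-0.6 -0.1  0.4] open 0.0276
shift cm [ -0.07  -0.19 -12.13] turn -0.003 dist mm 121.29037241679376
```

```bash
cat > look.py <<'E'
import sys
from h import *
tag=sys.argv[1];boxes={"side":eval(sys.argv[2]),"top":eval(sys.argv[3])}
t=[]
for n in("side","top"):
    p,d=read_camera(n);cv2.imwrite(f"pics/{n}_{tag}.png",p);np.save(f"pics/{n}_{tag}.npy",d)
    b=boxes[n];c=p[b[1]:b[3],b[0]:b[2]];f=min(400/c.shape[1],600/c.shape[0]);t.append(cv2.resize(c,None,fx=f,fy=f,interpolation=2));print(n,"scale",round(f,3))
H=max(i.shape[0] for i in t);cv2.imwrite(f"pics/z_{tag}.png",np.hstack([cv2.copyMakeBorder(i,0,H-i.shape[0],0,0,0) for i in t]))
print("open",read_state()["opening"])
E
python3 look.py b1 "(160,80,290,260)" "(130,150,330,270)"
```

```text
side scale 3.077
top scale 2.0
open 0.02654975876292065
```

View pics/z_b1.png

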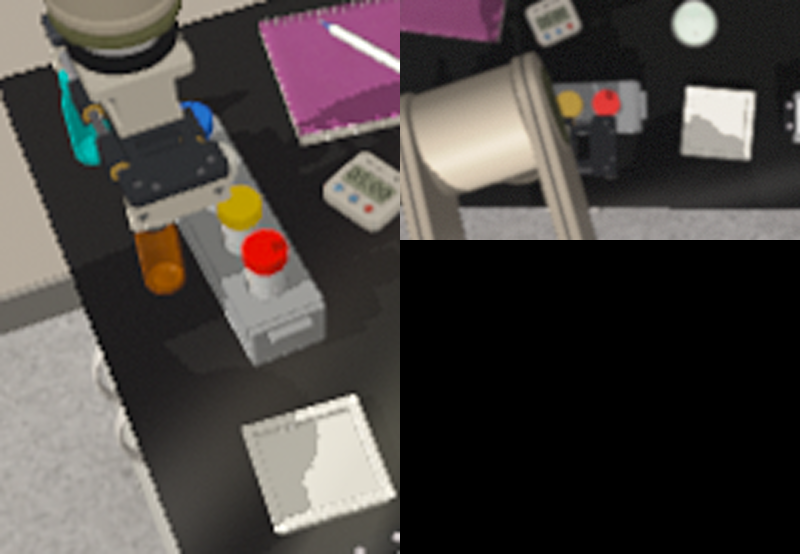

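```bash
python3 - <<'E'
from h import *
for t in("0","_b1"):
    p=cv2.imread(f"pics/side{t}.png");D=np.load(f"pics/side{t}.npy");m=blob(p,"amber",(190,90,260,200));v,u=np.nonzero(m);C=cloud("side",D)
    print(t,m.sum(),"rows",v.min(),v.max())
    for r in range(v.min(),v.max()+1,3):
        uu=u[v==r];print(r,uu.min(),uu.max(),C[r,int(uu.mean())].round(3))
    print(plane("side",[[213,172]],0))
b=proj("side",[[.45,.211,0],[.45,.211,.08],[.45,.211,.129],[.45,.2,0]]);print(b)
c=cv2.imread("pics/side0.png")[100:190,180:270];cv2.imwrite("pics/bz.png",cv2.resize(c,None,fx=6,fy=6,interpolation=2))
E
```

```text
0 289 rows 151 175
151 215 215 [0.462 0.207 0.078]
154 204 217 [0.452 0.199 0.082]
157 204 217 [0.446 0.199 0.073]
160 204 218 [0.447 0.195 0.066]
163 205 218 [0.445 0.196 0.054]
166 206 219 [0.446 0.194 0.044]
169 206 219 [0.445 0.195 0.031]
172 207 219 [0.446 0.196 0.017]
175 211 215 [0.445 0.198 0.002]
[[4.47806794e-01 2.07808571e-01 1.11022302e-16]]
_b1 283 rows 153 175
153 215 216 [0.46  0.202 0.078]
156 204 217 [0.447 0.199 0.077]
159 204 218 [0.448 0.199 0.065]
162 205 218 [0.446 0.195 0.059]
165 205 219 [0.446 0.195 0.047]
168 206 219 [0.445 0.196 0.033]
171 207 219 [0.446 0.197 0.019]
174 209 217 [0.445 0.196 0.008]
[[4.47806794e-01 2.07808571e-01 1.11022302e-16]]
[[213.40613735 170.78300617]
 [209.52042463 151.08659972]
 [206.86978711 137.65070324]
 [214.83211621 174.03877505]]
```

View pics/bz.png

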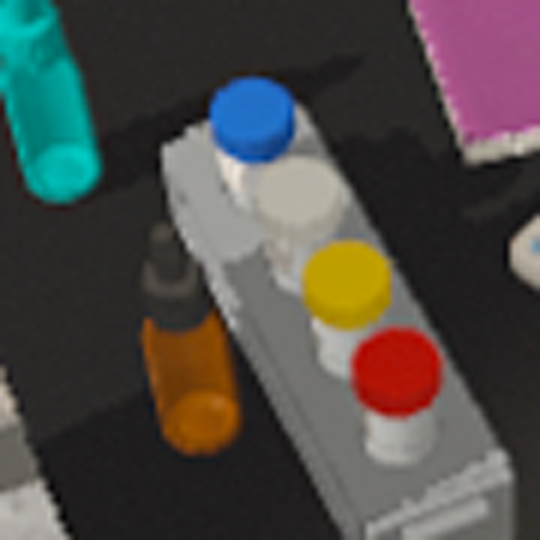

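```bash
python3 - <<'E'
from h import *
print(read_state()["opening"],read_state()["tool_pos"])
print(proj("side",[[.4515,.198,.058],[.4515,.18,.058],[.4515,.211,.0767],[.4515,.224,.058]]))
D=np.load("pics/side_b1.npy");C=cloud("side",D);print(proj("side",[.4515,.19,.1]))
for r in range(128,172,4): print(r,[tuple((C[r,c]*1000).astype(int)) for c in(202,206,210,214,218,222,226,230)])
c=cv2.imread("pics/side_b1.png")[100:190,180:270];cv2.imwrite("pics/bz1.png",cv2.resize(c,None,fx=6,fy=6,interpolation=2))
E
```

```text
0.02654975876292065 [0.45151905 0.21110799 0.06873906]
[[212.98167358 160.52266909]
 [215.4462667  166.07252116]
 [210.28700542 151.75731301]
 [209.49262761 152.66592035]]
[[212.00109217 152.07305658]]
128 [(np.int64(434), np.int64(158), np.int64(222)), (np.int64(445), np.int64(171), np.int64(205)), (np.int64(453), np.int64(170), np.int64(202)), (np.int64(457), np.int64(148), np.int64(223)), (np.int64(464), np.int64(146), np.int64(223)), (np.int64(472), np.int64(144), np.int64(221)), (np.int64(479), np.int64(140), np.int64(222)), (np.int64(487), np.int64(137), np.int64(222))]
132 [(np.int64(431), np.int64(149), np.int64(222)), (np.int64(438), np.int64(146), np.int64(222)), (np.int64(446), np.int64(141), np.int64(224)), (np.int64(453), np.int64(138), np.int64(223)), (np.int64(461), np.int64(137), np.int64(221)), (np.int64(468), np.int64(132), np.int64(223)), (np.int64(475), np.int64(128), np.int64(225)), (np.int64(483), np.int64(128), np.int64(221))]
136 [(np.int64(428), np.int64(140), np.int64(220)), (np.int64(435), np.int64(135), np.int64(223)), (np.int64(442), np.int64(132), np.int
[... 2544 characters left out ...]
t64(2)), (np.int64(434), np.int64(204), np.int64(44)), (np.int64(442), np.int64(197), np.int64(49)), (np.int64(451), np.int64(193), np.int64(49)), (np.int64(462), np.int64(200), np.int64(35)), (np.int64(477), np.int64(223), np.int64(-1)), (np.int64(482), np.int64(201), np.int64(23)), (np.int64(487), np.int64(179), np.int64(48))]
168 [(np.int64(425), np.int64(228), np.int64(2)), (np.int64(433), np.int64(211), np.int64(20)), (np.int64(440), np.int64(197), np.int64(33)), (np.int64(449), np.int64(195), np.int64(31)), (np.int64(460), np.int64(199), np.int64(20)), (np.int64(473), np.int64(210), np.int64(0)), (np.int64(481), np.int64(203), np.int64(3)), (np.int64(482), np.int64(166), np.int64(50))]
```

View pics/bz1.png

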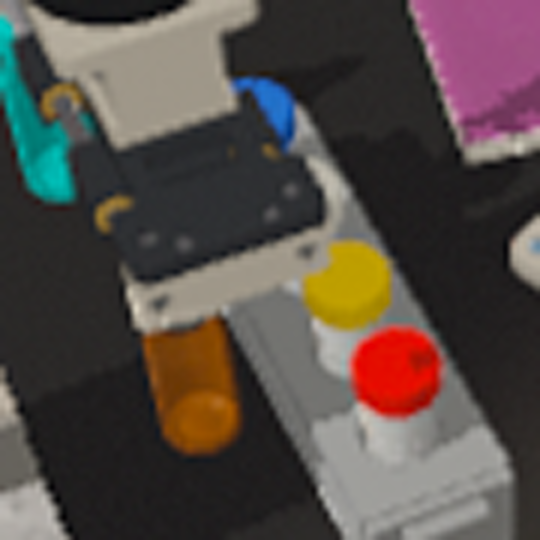

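```bash
python3 - <<'E'
from h import *
p=cv2.imread("pics/side0.png");D=np.load("pics/side0.npy");C=cloud("side",D);C[D==0]=np.nan
for r in range(4,60,4): print(r,[tuple((np.nan_to_num(C[r,c])*1000).astype(int).tolist()) for c in range(38,98,6)])
print(proj("side",[[.269,.536,.191],[.269,.536,.18]]), proj("top",[[.269,.536,.18]]))
c=p[0:70,20:110];cv2.imwrite("pics/gz.png",cv2.resize(c,None,fx=6,fy=6,interpolation=2))
c=cv2.imread("pics/top0.png")[260:360,0:100];cv2.imwrite("pics/gzt.png",cv2.resize(c,None,fx=6,fy=6,interpolation=2))
E
```

```text
4 [(166, 839, 148), (222, 496, 343), (233, 501, 338), (244, 495, 338), (255, 494, 336), (0, 0, 0), (256, 844, 122), (288, 510, 318), (298, 576, 275), (304, 839, 112)]
8 [(210, 482, 346), (221, 481, 344), (232, 473, 346), (243, 469, 345), (255, 466, 344), (266, 460, 345), (252, 846, 109), (286, 504, 313), (294, 577, 265), (300, 842, 99)]
12 [(208, 474, 343), (219, 468, 344), (230, 462, 344), (241, 458, 344), (252, 455, 343), (264, 449, 344), (273, 475, 325), (264, 835, 99), (291, 581, 253), (303, 584, 247)]
16 [(206, 461, 343), (217, 458, 342), (228, 451, 343), (239, 447, 343), (250, 443, 342), (261, 442, 340), (270, 461, 325), (258, 846, 81), (287, 583, 242), (300, 583, 239)]
20 [(201, 469, 330), (213, 462, 331), (224, 457, 332), (236, 448, 334), (247, 441, 336), (258, 437, 335), (267, 456, 320), (254, 843, 70), (284, 580, 234), (297, 579, 231)]
24 [(141, 840, 91), (207, 472, 317), (219, 463, 319), (230, 462, 317), (242, 454, 319), (254, 447, 321), (264, 451, 315), (249, 844, 57), (265, 847, 51), (293, 574, 225)]
28 [(135, 844, 77), (203, 475, 307), (215, 468, 308), (227, 460, 310), 
[... 647 characters left out ...]
0, 839, 17), (176, 843, 9), (192, 843, 4), (244, 480, 250), (255, 489, 240), (242, 841, -9), (259, 842, -15)]
48 [(106, 845, 14), (123, 842, 11), (138, 845, 4), (155, 835, 6), (171, 840, -2), (187, 842, -8), (240, 481, 240), (252, 483, 235), (237, 841, -23), (254, 840, -27)]
52 [(101, 844, 2), (117, 841, 0), (133, 841, -5), (150, 836, -6), (165, 843, -17), (182, 839, -19), (236, 485, 228), (249, 481, 226), (232, 837, -34), (249, 836, -39)]
56 [(95, 840, -8), (110, 844, -16), (127, 841, -18), (142, 847, -28), (159, 840, -28), (176, 841, -34), (192, 843, -41), (209, 843, -47), (226, 845, -54), (244, 838, -54)]
[[89.88896668 48.25747136]
 [91.52282679 51.9936513 ]] [[ 56.56385402 302.64542032]]
```

View pics/gz.png

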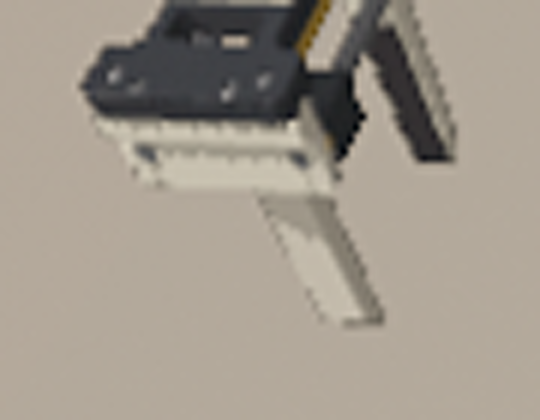

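View pics/gzt.png

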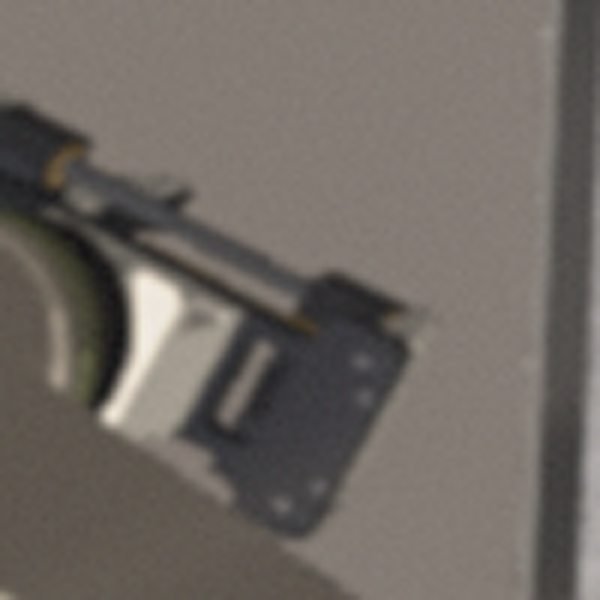

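The picture shows the fingertips about 40 mm higher than the reported TCP implies. In the start image they lie at z≈0.222, where 0.180 was expected, so the jaws have shut around the cap rather than the body. I'll open and measure this tool offset before going lower.

Emit:
play_rows([
  [[0, 0, 0, 0], [0, 0, 0, 0], [0, 0, 0, 0], [0, 0, 0, 0], [0, 0, 0, 0]],
], jaw=9.3)

```text
t: 3.4
tool_pos: [0.4515, 0.2111, 0.0687]
orientation: [-2.185, -2.257, 0.007]
force: [0.2, -0.1, -0.6]
opening: 0.0618
```

Emit:
play_rows([
  [[0, 0, 0, 0], [0, 0, 0, 0], [0, 0, 0, 0], [0, 0, 0, 0]],
])

```text
t: 3.8
tool_pos: [0.4515, 0.2111, 0.0687]
orientation: [-2.185, -2.257, 0.006]
force: [-0.3, -0.1, 0.4]
opening: 0.0915
```

```bash
python3 look.py b2 "(170,80,290,200)" "(130,150,330,270)"
```

```text
side scale 3.333
top scale 2.0
open 0.0927689998481879
```

View pics/z_b2.png

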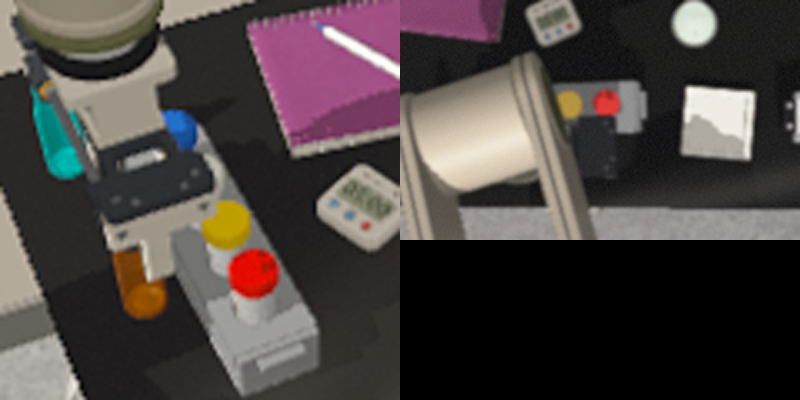

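```bash
python3 - <<'E'
from h import *
D=np.load("pics/side_b2.npy");C=cloud("side",D)
for r in range(148,168,2): print(r,[tuple((C[r,c]*1000).astype(int).tolist()) for c in range(206,228,2)])
print("expected tip y-face", proj("side",[[.444,.147,.058],[.459,.147,.058],[.444,.147,.098],[.459,.147,.098]]))
c=cv2.imread("pics/side_b2.png")[110:180,190:260];cv2.imwrite("pics/fz.png",cv2.resize(c,None,fx=8,fy=8,interpolation=0))
E
```

```text
148 [(427, 119, 207), (433, 126, 196), (437, 126, 194), (441, 126, 192), (445, 127, 189), (449, 126, 188), (453, 128, 184), (458, 128, 181), (462, 127, 181), (490, 231, 48), (495, 228, 50)]
150 [(428, 126, 192), (432, 127, 189), (436, 125, 189), (440, 126, 186), (444, 125, 186), (449, 128, 179), (457, 149, 150), (462, 152, 145), (484, 227, 48), (489, 227, 46), (493, 223, 48)]
152 [(427, 125, 187), (431, 125, 185), (435, 128, 180), (445, 156, 142), (448, 152, 145), (453, 153, 141), (457, 150, 143), (462, 153, 138), (481, 221, 48), (486, 219, 49), (491, 219, 45)]
154 [(439, 203, 82), (443, 199, 85), (447, 199, 83), (444, 159, 132), (447, 150, 141), (452, 151, 137), (456, 151, 135), (461, 151, 133), (480, 216, 46), (484, 213, 49), (489, 213, 46)]
156 [(438, 205, 73), (442, 202, 74), (446, 196, 79), (444, 163, 120), (447, 152, 132), (451, 151, 130), (455, 151, 128), (460, 151, 127), (482, 230, 20), (482, 208, 47), (487, 207, 47)]
158 [(436, 202, 69), (441, 199, 71), (445, 196, 73), (450, 197, 69), (446, 151, 126), (450, 149, 126), (455, 151, 121), (459, 150, 120), (480, 224, 21), (480, 2
[... 185 characters left out ...]
8, 18), (482, 194, 47)]
162 [(435, 204, 53), (439, 199, 56), (443, 196, 57), (448, 195, 56), (444, 153, 110), (449, 151, 110), (453, 153, 105), (475, 232, -2), (479, 227, 1), (480, 210, 21), (481, 193, 42)]
164 [(434, 204, 44), (438, 199, 49), (442, 195, 51), (447, 195, 49), (452, 197, 44), (456, 196, 43), (462, 201, 33), (472, 224, 0), (477, 222, 0), (481, 216, 6), (482, 199, 26)]
166 [(433, 206, 34), (437, 200, 40), (441, 195, 44), (445, 194, 42), (450, 195, 39), (455, 196, 35), (461, 199, 27), (470, 219, 0), (475, 217, -1), (479, 214, 0), (481, 201, 15)]
expected tip y-face [[217.06255867 177.51492546]
 [223.07380652 175.46958524]
 [215.15532054 167.42906277]
 [221.38494735 165.34346541]]
```

View pics/fz.png

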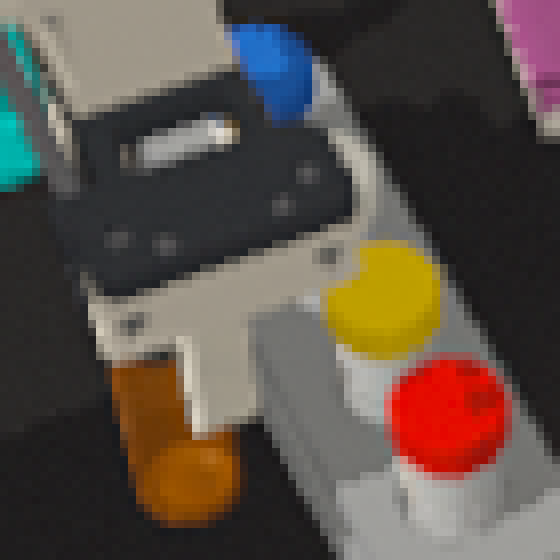

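Tip at side pixel (217,163) measures z≈0.103 with the reported TCP at 0.069, and the body's underside measures 0.181. Both give the real tool about 41 mm higher than reported, with x and y agreeing. I'll use real grasp height = reported z + 0.049, and so go down another 44 mm.

Emit:
play_rows([
  [[0, -0.1, 1.2, 0], [0, -0.1, 2.4, 0], [0, -0.1, 3.6, 0], [0, -0.1, 4.3, 0], [0, -0.1, 4.3, 0]],
])

```text
t: 4.4
tool_pos: [0.4489, 0.2104, 0.0237]
orientation: [-2.184, -2.256, 0.011]
force: [-0.1, -0.8, 0.4]
opening: 0.0929
```

```bash
python3 go.py .4503 .2107 .025 92; python3 look.py b3 "(170,80,290,200)" "(130,150,330,270)"; python3 - <<'E'
from h import *
D=np.load("pics/side_b3.npy");C=cloud("side",D)
for r in range(154,182,2): print(r,[tuple((C[r,c]*1000).astype(int).tolist()) for c in range(208,228,2)])
E
```

```text
t 4.40 pos [0.4489 0.2104 0.0237] yaw 91.84 tilt [-0.0062 -0.0039 -1.    ] F [-0.1 -0.8  0.4] open 0.0929
shift cm [ 0.02  0.14 -0.13] turn -0.003 dist mm 1.9021290177826997
side scale 3.333
top scale 2.0
open 0.0929834563794646
154 [(430, 125, 179), (434, 122, 180), (438, 124, 176), (441, 120, 179), (445, 119, 178), (450, 119, 176), (454, 118, 175), (458, 118, 173), (462, 120, 169), (466, 119, 168)]
156 [(429, 122, 177), (432, 119, 178), (436, 117, 178), (440, 118, 175), (444, 116, 176), (449, 120, 168), (453, 119, 168), (457, 120, 164), (461, 119, 163), (466, 121, 159)]
158 [(427, 119, 174), (431, 115, 177), (435, 118, 170), (439, 118, 169), (444, 120, 164), (448, 120, 162), (452, 120, 160), (458, 127, 148), (463, 127, 147), (467, 126, 145)]
160 [(426, 117, 170), (431, 120, 164), (435, 120, 162), (439, 121, 159), (444, 125, 151), (449, 125, 149), (453, 127, 144), (457, 126, 143), (462, 126, 140), (466, 127, 137)]
162 [(426, 120, 159), (431, 127, 148), (435, 128, 145), (439, 124, 147), (443, 124, 146), (448, 125, 142), (452, 126, 138), (457, 126, 136), (480, 210, 21), (482, 194, 40)
[... 769 characters left out ...]
3, 149, 72), (459, 153, 64), (473, 197, 0), (478, 194, 0)]
174 [(434, 206, 0), (438, 201, 4), (442, 195, 10), (447, 197, 4), (443, 150, 67), (448, 152, 62), (453, 152, 59), (335, -431, 883), (471, 191, -1), (476, 189, 0)]
176 [(432, 200, 0), (436, 199, 0), (441, 198, -2), (446, 197, -3), (450, 192, 1), (455, 191, 0), (459, 189, 0), (464, 185, 2), (469, 186, -2), (473, 183, 0)]
178 [(430, 194, 1), (434, 192, 1), (439, 190, 0), (443, 187, 1), (448, 188, -1), (335, -431, 883), (457, 182, 1), (462, 180, 0), (466, 178, 1), (471, 177, 0)]
180 [(428, 191, -2), (335, -431, 883), (437, 184, 1), (442, 183, 0), (446, 181, 0), (451, 180, -1), (455, 176, 1), (460, 175, 0), (465, 174, -1), (470, 172, -1)]
```

View pics/z_b3.png

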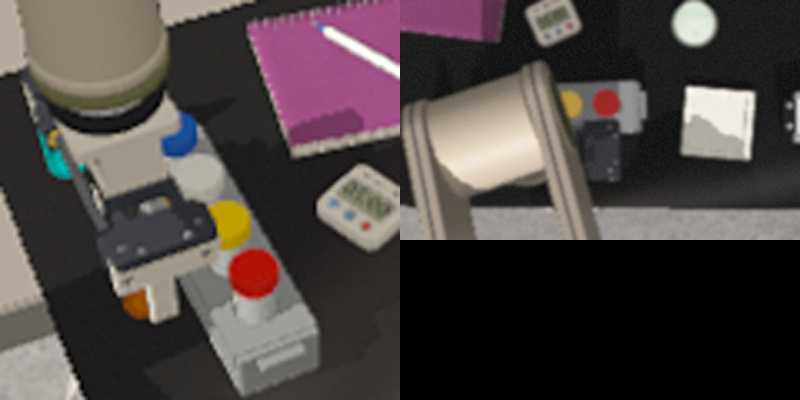

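The finger now straddles the body with its tip at side pixel (217,174), z≈0.058, as wanted. Closing.

Emit:
play_rows([
  [[0, 0.1, -0.1, 0], [0, 0.1, -0.1, 0], [0, 0.1, -0.1, 0], [0, 0.1, -0.1, 0], [0, 0.1, -0.1, 0]],
], jaw=2.6, squeeze=20)

```text
t: 5.0
tool_pos: [0.4513, 0.2109, 0.0266]
orientation: [-2.185, -2.256, 0.007]
force: [-1.5, 0.2, -0.5]
opening: 0.0579
```

Emit:
play_rows([
  [[0, 0, 0, 0], [0, 0, 0, 0], [0, 0, 0, 0], [0, 0, 0, 0], [0, 0, 0, 0]],
])

```text
t: 5.5
tool_pos: [0.4513, 0.211, 0.0266]
orientation: [-2.185, -2.256, 0.007]
force: [-0.9, -0.4, 0.5]
opening: 0.0329
```

Emit:
play_rows([
  [[0, 0, -1.0, 0], [0, 0, -3, 0], [0, 0, -6, 0], [0, 0, -9, 0], [0, 0, -12, 0]],
])

```text
t: 6.0
tool_pos: [0.4515, 0.2113, 0.1484]
orientation: [-2.185, -2.256, 0.007]
force: [-0.4, 0.2, -0.1]
opening: 0.0327
```

```bash
python3 go.py .498 -.002 .145 92; python3 look.py b4 "(170,50,290,170)" "(130,150,330,270)"
```

```text
t 6.00 pos [0.4515 0.2113 0.1484] yaw 91.84 tilt [-0.0033 -0.0029 -1.    ] F [-0.4  0.2 -0.1] open 0.0327
shift cm [-21.46   3.96   0.38] turn -0.003 dist mm 218.29211771496676
side scale 3.333
top scale 2.0
open 0.03289571351846609
```

View pics/z_b4.png

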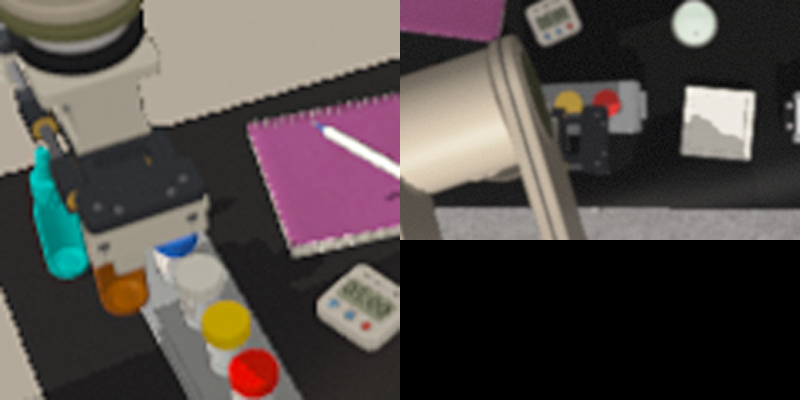

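The bottle is lifted in the jaws (side crop (122,290)), opening 33 mm. Crossing to the tray.

Emit:
play_rows([
  [[-2, 0.4, 0, 0], [-5.5, 1.0, 0, 0], [-9.5, 1.75, 0, 0], [-13.5, 2.5, 0, 0], [-17, 3.1, 0, 0]],
])

```text
t: 6.6
tool_pos: [0.491, 0.0418, 0.1525]
orientation: [2.183, 2.254, 0.005]
force: [1.3, 0.4, -1.0]
opening: 0.0327
```

```bash
python3 go.py .499 -.002 .145 92
```

```text
t 6.60 pos [0.491  0.0418 0.1525] yaw 91.83 tilt [ 4.4e-03 -2.0e-04 -1.0e+00] F [ 1.3  0.4 -1. ] open 0.0327
shift cm [-4.4   0.65  0.76] turn -0.003 dist mm 45.1091334594184
```

Emit:
play_rows([
  [[-1.5, 0.2, 0, 0], [-3, 0.45, 0, 0], [-4.0, 0.6, 0.7, 0], [-4.4, 0.65, 0.7, 0], [-4.4, 0.65, 0.7, 0]],
])

```text
t: 7.1
tool_pos: [0.4985, -0.0019, 0.1449]
orientation: [2.184, 2.255, 0.003]
force: [-0.3, 0.3, -0.6]
opening: 0.0328
```

```bash
python3 go.py .499 -.002 .035 92
```

```text
t 7.10 pos [ 0.4985 -0.0019  0.1449] yaw 91.83 tilt [ 0.0031  0.     -1.    ] F [-0.3  0.3 -0.6] open 0.0328
shift cm [-1.000e-02  1.000e-02  1.099e+01] turn -0.003 dist mm 109.8598311965879
```

Emit:
play_rows([
  [[0, 0, 2, 0], [0, 0, 5, 0], [0, 0, 8, 0], [0, 0, 10, 0], [0, 0, 10.7, 0]],
])

```text
t: 7.6
tool_pos: [0.4968, -0.0006, 0.0353]
orientation: [-2.183, -2.257, 0.0]
force: [-0.5, 0.1, -1.0]
opening: 0.0327
```

Emit:
play_rows([
  [[0, 0, 0, 0], [0, 0, 0.2, 0], [0, 0, 0.2, 0]],
])

```text
t: 7.9
tool_pos: [0.4977, -0.0005, 0.0344]
orientation: [2.184, 2.258, 0.001]
force: [-0.2, -0.6, -1.0]
opening: 0.0327
```

```bash
python3 go.py .499 -.002 .0296 92;python3 look.py b5 "(200,140,320,260)" "(200,130,400,250)"
```

```text
t 7.90 pos [ 0.4977 -0.0005  0.0344] yaw 91.93 tilt [ 7.e-04  6.e-04 -1.e+00] F [-0.2 -0.6 -1. ] open 0.0327
shift cm [-0.16  0.13  0.48] turn -0.001 dist mm 5.238005114640993
side scale 3.333
top scale 2.0
open 0.03282496676597636
```

View pics/z_b5.png

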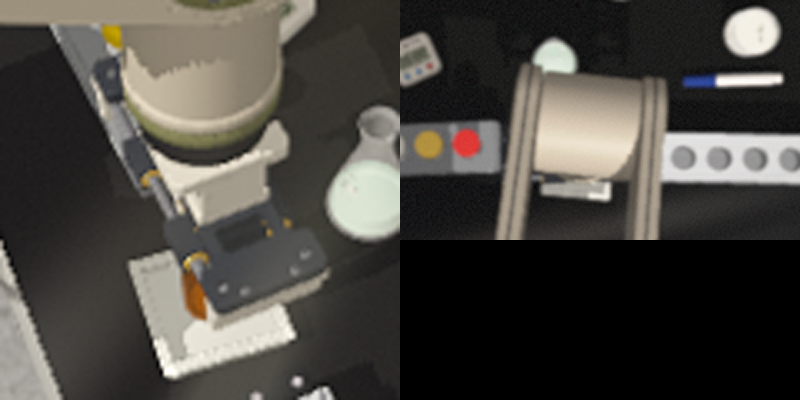

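The bottle sits inside the tray outline (side crop (195,295)). Lower it until it touches.

Emit:
play_rows([
  [[-0.1, 0.1, 0.2, 0], [-0.1, 0.1, 0.35, 0], [-0.1, 0.1, 0.4, 0], [-0.1, 0.1, 0.45, 0], [-0.1, 0.1, 0.45, 0]],
])

```text
t: 8.5
tool_pos: [0.4986, -0.0017, 0.0298]
orientation: [-2.184, -2.258, -0.001]
force: [-1.2, 0.5, -0.9]
opening: 0.0324
```

Emit:
play_rows([
  [[0, 0, 0.1, 0], [0, 0, 0.15, 0], [0, 0, 0.15, 0]],
])

```text
t: 8.8
tool_pos: [0.4994, -0.0017, 0.0295]
orientation: [2.183, 2.257, 0.003]
force: [-0.8, -0.3, 6.3]
opening: 0.0329
```

Emit:
play_rows([
  [[0, 0, 0, 0], [0, 0, 0, 0], [0, 0, 0, 0], [0, 0, 0, 0], [0, 0, 0, 0]],
], jaw=7.5)

```text
t: 9.3
tool_pos: [0.4992, -0.0017, 0.0293]
orientation: [2.184, 2.257, 0.002]
force: [-0.1, -0.6, -0.3]
opening: 0.0685
```

Emit:
play_rows([
  [[0, 0, -2, 0], [0, 0, -5, 0], [0, 0, -9, 0], [0, 0, -13, 0], [0, 0, -14, 0]],
])

```text
t: 9.8
tool_pos: [0.5018, -0.0021, 0.1747]
orientation: [2.179, 2.253, 0.01]
force: [0.4, 1.2, 0.9]
opening: 0.0749
```

```bash
python3 go.py .516 .1425 .15 3; python3 look.py b6 "(200,140,320,260)" "(130,150,330,270)"
```

```text
t 9.80 pos [ 0.5018 -0.0021  0.1747] yaw 91.91 tilt [ 9.4e-03 -4.0e-04 -1.0e+00] F [0.4 1.2 0.9] open 0.0749
shift cm [14.4   1.88  2.48] turn 1.552 dist mm 147.3505168022038
side scale 3.333
top scale 2.0
open 0.07499383919131139
```

View pics/z_b6.png

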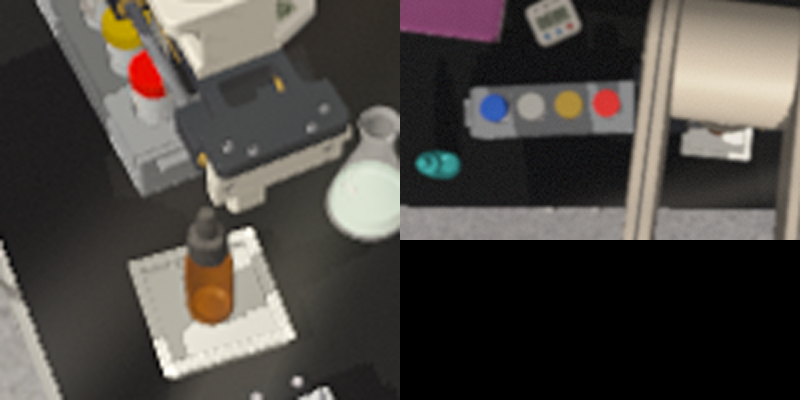

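The bottle stands upright in the tray (side crop (210,265)) and the rack is undisturbed: in the top crop, blue is at (493,108), white at (530,105), yellow at (568,104) and red at (606,103). Now the tubes in series order, white first.

```bash
python3 go.py .5113 .238 .15 3
```

```text
t 9.90 pos [ 0.5006 -0.002   0.1715] yaw 91.91 tilt [ 6.1e-03 -1.0e-04 -1.0e+00] F [ 0.1  0.2 -0.4] open 0.0750
shift cm [23.95  1.85  2.16] turn 1.552 dist mm 241.16534144257577
```

Emit:
play_rows([
  [[2.5, 0.2, 0, 0.15], [6.5, 0.4, 0, 0.3], [10.5, 0.7, 0, 0.45], [14.5, 1, 0, 0.6], [18.5, 1.3, 0, 0.75]],
], jaw=7.0)

```text
t: 10.4
tool_pos: [0.506, 0.1831, 0.1688]
orientation: [2.844, 1.33, 0.003]
force: [1.6, 0.2, 0.3]
opening: 0.07
```

```bash
python3 go.py .5113 .238 .15 3
```

```text
t 10.40 pos [0.506  0.1831 0.1688] yaw 50.13 tilt [ 0.0026 -0.001  -1.    ] F [1.6 0.2 0.3] open 0.0700
shift cm [ 4.55 -3.12  1.87] turn 0.823 dist mm 58.29400855966374
```

Emit:
play_rows([
  [[2.5, -1.7, 0, 0.15], [4, -2.8, 0, 0.3], [4.5, -3.1, 0.5, 0.45], [4.5, -3.1, 1, 0.6], [4.5, -3.1, 1.5, 0.75]],
])

```text
t: 10.9
tool_pos: [0.5095, 0.2374, 0.1505]
orientation: [3.133, 0.198, -0.002]
force: [-0.5, -0.0, 0.0]
opening: 0.0701
```

```bash
python3 go.py .5113 .238 .08 3
```

```text
t 10.90 pos [0.5095 0.2374 0.1505] yaw 7.22 tilt [-0.0013 -0.0025 -1.    ] F [-0.5 -0.   0. ] open 0.0701
shift cm [ 0.2  -0.05  7.04] turn 0.074 dist mm 70.47706456881401
```

Emit:
play_rows([
  [[0.15, 0, 2, 0.074], [0.15, 0, 4, 0.074], [0.15, 0, 6, 0.074], [0.15, 0, 7, 0.074], [0.15, 0, 7, 0.074]],
])

```text
t: 11.4
tool_pos: [0.5083, 0.2365, 0.0768]
orientation: [3.136, 0.082, -0.011]
force: [0.7, 0.3, 0.0]
opening: 0.0701
```

```bash
python3 go.py .5113 .238 .038 3; python3 look.py w1 "(170,50,290,170)" "(130,150,330,270)"
```

```text
t 11.40 pos [0.5083 0.2365 0.0768] yaw 2.98 tilt [-0.0071 -0.0045 -1.    ] F [0.7 0.3 0. ] open 0.0701
shift cm [ 0.33 -0.15  3.88] turn -0.0 dist mm 38.964861629386206
side scale 3.333
top scale 2.0
open 0.07024094532348925
```

View pics/z_w1.png

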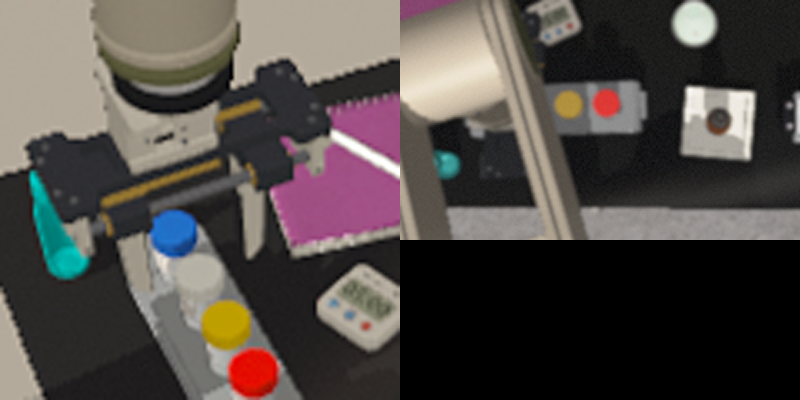

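The two fingers (side crop (135,270) and (253,245)) straddle the white cap at (200,275). Going down.

Emit:
play_rows([
  [[0.15, -0.05, 1.5, 0], [0.15, -0.05, 2.8, 0], [0.15, -0.05, 3.6, 0], [0.15, -0.05, 3.7, 0], [0.15, -0.05, 3.7, 0]],
])

```text
t: 12.0
tool_pos: [0.5115, 0.2377, 0.0426]
orientation: [3.137, 0.082, -0.005]
force: [1.1, 0.4, -0.7]
opening: 0.0695
```

```bash
python3 go.py .5113 .238 .038 3
```

```text
t 12.00 pos [0.5115 0.2377 0.0426] yaw 2.98 tilt [-0.0033 -0.0031 -1.    ] F [ 1.1  0.4 -0.7] open 0.0695
shift cm [-0.02 -0.03  0.46] turn -0.0 dist mm 4.578976019512148
```

Emit:
play_rows([
  [[0, 0, 0.3, 0], [0, 0, 0.4, 0], [0, 0, 0.4, 0], [0, 0, 0.4, 0], [0, 0, 0.4, 0]],
], jaw=2.8, squeeze=20)

```text
t: 12.5
tool_pos: [0.5117, 0.2377, 0.0388]
orientation: [3.138, 0.082, -0.005]
force: [-0.2, 0.1, -0.0]
opening: 0.0348
```

Emit:
play_rows([
  [[0, 0, 0, 0], [0, 0, 0, 0], [0, 0, 0, 0]],
])

```text
t: 12.8
tool_pos: [0.5117, 0.2377, 0.0388]
orientation: [3.138, 0.082, -0.005]
force: [-0.2, 0.0, -0.5]
opening: 0.034
```

```bash
python3 go.py .5113 .238 .19 3;python3 look.py w2 "(170,50,290,170)" "(130,150,330,270)"
```

```text
t 12.80 pos [0.5117 0.2377 0.0388] yaw 2.98 tilt [-0.0028 -0.003  -1.    ] F [-0.2  0.  -0.5] open 0.0340
shift cm [-9.000e-02  1.000e-02 -1.512e+01] turn -0.0 dist mm 151.18008397340796
side scale 3.333
top scale 2.0
open 0.03396701545735449
```

View pics/z_w2.png

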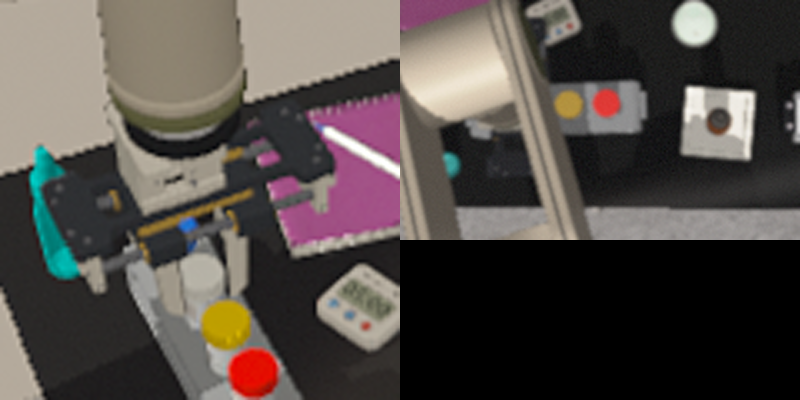

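The jaws hold the white cap (side crop (203,272)) at 34 mm. Lifting.

Emit:
play_rows([
  [[0, 0, -2, 0], [0, 0, -5, 0], [0, 0, -9, 0], [0, 0, -13, 0], [0, 0, -15.5, 0]],
])

```text
t: 13.4
tool_pos: [0.5132, 0.2386, 0.1975]
orientation: [3.139, 0.082, 0.001]
force: [0.8, 0.2, -0.3]
opening: 0.0341
```

```bash
python3 go.py .5012 -.286 .195 -.5;python3 look.py w3 "(150,20,290,170)" "(130,150,330,270)"
```

```text
t 13.40 pos [0.5132 0.2386 0.1975] yaw 2.99 tilt [ 7.0e-04 -1.7e-03 -1.0e+00] F [ 0.8  0.2 -0.3] open 0.0341
shift cm [-3.93 52.33  0.34] turn 0.061 dist mm 524.7406122648231
side scale 2.857
top scale 2.0
open 0.03387640877031795
```

View pics/z_w3.png

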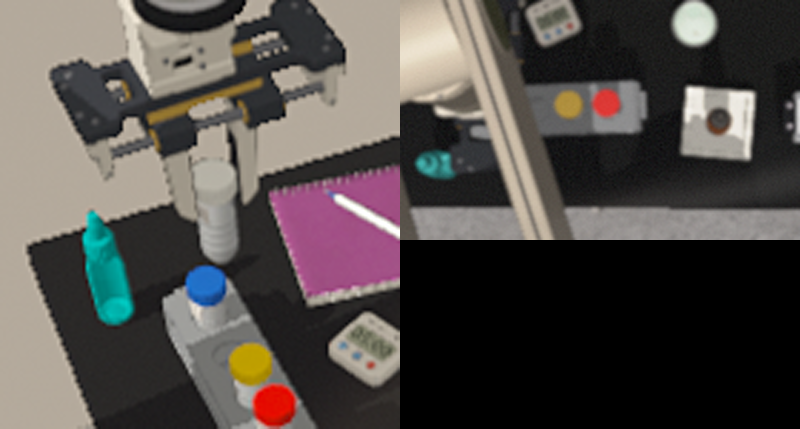

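The white tube hangs upright in the gripper (side crop (215,210)), clear of everything. Crossing to the well by the green stop.

Emit:
play_rows([
  [[-0.2, 2, 0, 0], [-0.4, 6, 0, 0.02], [-0.75, 10, 0, 0.04], [-1.1, 14.5, 0, 0.06], [-1.4, 19, 0, 0.06]],
])

```text
t: 14.0
tool_pos: [0.5096, 0.0473, 0.1973]
orientation: [3.141, -0.012, 0.005]
force: [0.7, -0.5, 0.2]
opening: 0.0337
```

```bash
python3 go.py .5012 -.286 .195 -.5
```

```text
t 14.00 pos [0.5096 0.0473 0.1973] yaw -0.45 tilt [ 3.e-03 -1.e-04 -1.e+00] F [ 0.7 -0.5  0.2] open 0.0337
shift cm [-0.58 33.34  0.24] turn 0.001 dist mm 333.4330631762876
```

Emit:
play_rows([
  [[-0.1, 4, 0, 0], [-0.2, 8.5, 0, 0], [-0.3, 13, 0, 0], [-0.4, 17.5, 0, 0], [-0.5, 22, 0, 0]],
])

```text
t: 14.5
tool_pos: [0.5018, -0.1741, 0.1956]
orientation: [-3.141, 0.012, -0.002]
force: [0.4, 0.4, -0.4]
opening: 0.0338
```

```bash
python3 go.py .5012 -.286 .195 -.5
```

```text
t 14.50 pos [ 0.5018 -0.1741  0.1956] yaw -0.45 tilt [ 1.3e-03  8.0e-04 -1.0e+00] F [ 0.4  0.4 -0.4] open 0.0338
shift cm [ 0.03 11.19  0.05] turn 0.001 dist mm 111.86026367998728
```

Emit:
play_rows([
  [[0, 3.5, 0, 0], [0, 7, 0, 0], [0, 10, 0, 0], [0, 11.2, 0, 0], [0, 11.2, 0, 0]],
])

```text
t: 15.0
tool_pos: [0.5001, -0.2869, 0.1938]
orientation: [-3.14, 0.016, 0.001]
force: [0.7, -0.0, -0.7]
opening: 0.0339
```

```bash
python3 go.py .5012 -.286 .1 -.5; python3 look.py w4 "(220,220,380,400)" "(300,150,440,250)"
```

```text
t 15.00 pos [ 0.5001 -0.2869  0.1938] yaw -0.57 tilt [-6.e-04  2.e-03 -1.e+00] F [ 0.7 -0.  -0.7] open 0.0339
shift cm [ 0.11 -0.07  9.38] turn -0.001 dist mm 93.85498793087646
side scale 2.5
top scale 2.857
open 0.03402985320466002
```

View pics/z_w4.png

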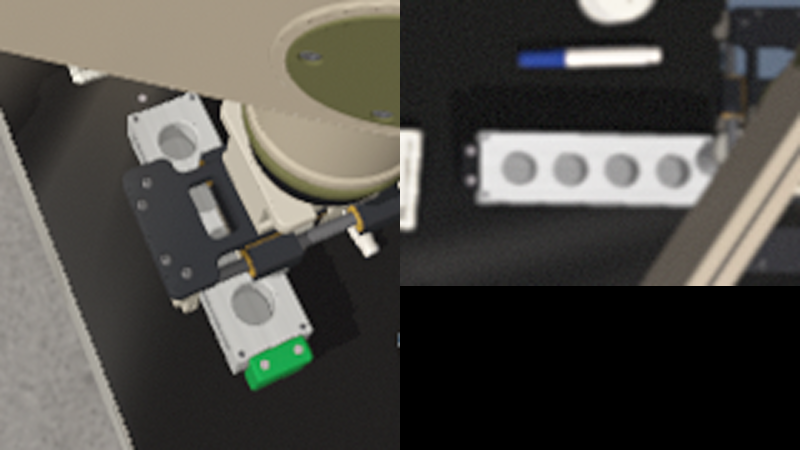

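The view shows the empty wells and the green stop at side crop (280,362); the tube itself is hidden by the gripper. Going down to just above the well mouth, checking position there.

Emit:
play_rows([
  [[0.1, -0.05, 2.5, 0], [0.1, -0.05, 5.5, 0], [0.1, -0.05, 8.5, 0], [0.1, -0.05, 10.3, 0], [0.1, -0.05, 10.5, 0]],
])

```text
t: 15.6
tool_pos: [0.5001, -0.2811, 0.0862]
orientation: [-3.136, 0.009, 0.007]
force: [-0.9, -0.5, -1.8]
opening: 0.0339
```

Emit:
play_rows([
  [[0, 0, 0, 0], [0, 0, 0, 0]],
])

```text
t: 15.8
tool_pos: [0.5007, -0.2805, 0.0873]
orientation: [-3.136, 0.008, 0.005]
force: [-0.1, 1.0, -0.6]
opening: 0.0339
```

```bash
python3 go.py .5012 -.286 .0428 -.5; python3 look.py w5 "(260,280,380,400)" "(300,150,440,250)"
```

```text
t 15.80 pos [ 0.5007 -0.2805  0.0873] yaw -0.28 tilt [-0.0034  0.0053 -1.    ] F [-0.1  1.  -0.6] open 0.0339
shift cm [0.06 0.57 4.45] turn 0.004 dist mm 44.84777184529327
side scale 3.333
top scale 2.857
open 0.034034324015721665
```

View pics/z_w5.png

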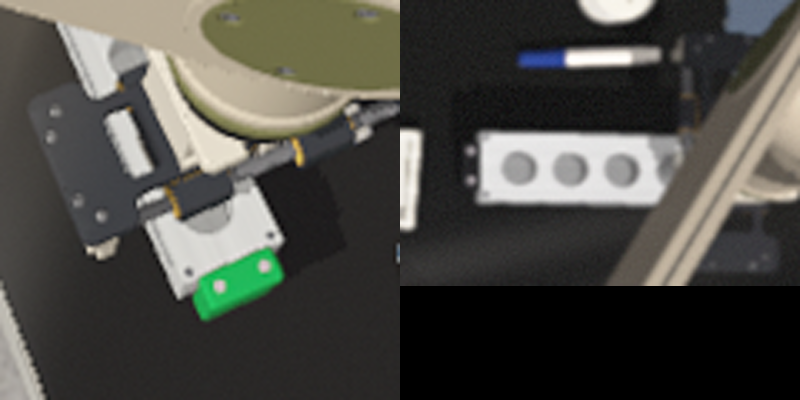

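```bash
python3 - <<'E'
from h import *
s=read_state();print(s["q"].round(3),s["dq"].round(3),s["force"].round(2),s["wrist_torque"].round(2),s["joint_torque"].round(1),s["tool_pos"])
print("well centre px",proj("side",[[.5012,-.286,.046],[.5007,-.2805,.054],[.5007,-.2805,.1]]))
E
```

```text
[-0.602  0.139  1.672  0.002  1.336 -0.598] [-0.006 -0.001 -0.003 -0.001 -0.005 -0.001] [-0.25  0.48 -1.09] [-0.08  0.08  0.  ] [  0.2 -53.7 -46.4   0.1   0.1   0. ] [ 0.50109391 -0.28131298  0.08781191]
well centre px [[320.50741036 341.63117688]
 [319.40870143 338.02953213]
 [321.87324597 331.72519085]]
```

Emit:
play_rows([
  [[0, 0.5, 0, 0], [0, 0.57, 0, 0], [0, 0.57, 0, 0], [0, 0.57, 0, 0]],
])

```text
t: 16.3
tool_pos: [0.5011, -0.2872, 0.0879]
orientation: [-3.137, 0.009, 0.003]
force: [0.3, -0.1, 0.2]
opening: 0.0339
```

```bash
python3 go.py .5012 -.286 .0428 -.5; python3 - <<'E'
from h import *
s=read_state();print(s["q"].round(3),s["dq"].round(3),s["force"].round(2),s["wrist_torque"].round(2),s["joint_torque"].round(1),s["tool_pos"])
E
```

```text
t 16.30 pos [ 0.5011 -0.2872  0.0879] yaw -0.33 tilt [-0.0021  0.0043 -1.    ] F [ 0.3 -0.1  0.2] open 0.0339
shift cm [ 0.02 -0.1   4.51] turn 0.003 dist mm 45.128951758884725
[-0.611  0.146  1.663  0.002  1.336 -0.606] [ 0.004  0.     0.005 -0.001  0.    -0.   ] [ 0.3  -0.15  0.16] [-0.09  0.05  0.02] [ -0.1 -54.8 -47.3   0.1   0.1  -0. ] [ 0.50105641 -0.2872188   0.08791226]
```

Emit:
play_rows([
  [[0, -0.1, 0.5, 0], [0, -0.1, 1.0, 0], [0, -0.1, 1.3, 0], [0, -0.1, 1.3, 0]],
])

```text
t: 16.7
tool_pos: [0.5004, -0.2857, 0.0738]
orientation: [-3.136, 0.009, 0.006]
force: [-0.9, -0.1, -0.3]
opening: 0.034
```

```bash
python3 go.py .5012 -.286 .0428 -.5
```

```text
t 16.70 pos [ 0.5004 -0.2857  0.0738] yaw -0.33 tilt [-0.0036  0.0053 -1.    ] F [-0.9 -0.1 -0.3] open 0.0340
shift cm [0.09 0.05 3.1 ] turn 0.003 dist mm 31.041157817073074
```

Emit:
play_rows([
  [[0.05, 0.1, 0.6, 0], [0.05, 0.1, 1.2, 0], [0.05, 0.1, 1.6, 0], [0.05, 0.1, 1.6, 0]],
])

```text
t: 17.1
tool_pos: [0.5011, -0.2864, 0.0571]
orientation: [-3.136, 0.009, 0.005]
force: [4.7, -0.3, -2.6]
opening: 0.0338
```

```bash
python3 go.py .5012 -.286 .0428 -.5
```

```text
t 17.10 pos [ 0.5011 -0.2864  0.0571] yaw -0.33 tilt [-0.0031  0.0057 -1.    ] F [ 4.7 -0.3 -2.6] open 0.0338
shift cm [ 0.01 -0.03  1.43] turn 0.003 dist mm 14.344972542128646
```

Emit:
play_rows([
  [[0.1, 0, 0.3, 0], [0.1, 0, 0.7, 0], [0.1, 0, 1.1, 0], [0.1, 0, 1.2, 0], [0.1, 0, 1.2, 0]],
])

```text
t: 17.6
tool_pos: [0.5017, -0.2862, 0.0447]
orientation: [-3.136, 0.009, 0.006]
force: [0.8, 0.7, -0.4]
opening: 0.034
```

```bash
python3 go.py .5012 -.286 .0428 -.5
```

```text
t 17.60 pos [ 0.5017 -0.2862  0.0447] yaw -0.33 tilt [-0.0039  0.006  -1.    ] F [ 0.8  0.7 -0.4] open 0.0340
shift cm [-0.05 -0.02  0.19] turn 0.003 dist mm 2.022032031588919
```

Emit:
play_rows([
  [[0, 0, 0.15, 0], [0, 0, 0.25, 0], [0, 0, 0.3, 0], [0, 0, 0.3, 0]],
])

```text
t: 18.0
tool_pos: [0.502, -0.2866, 0.0427]
orientation: [-3.136, 0.009, 0.005]
force: [-2.6, -0.5, 4.8]
opening: 0.0339
```

Contact is at exactly the expected seated height (0.0427 against 0.0428). Release and rise.

Emit:
play_rows([
  [[0, 0, 0, 0], [0, 0, 0, 0], [0, 0, 0, 0], [0, 0, 0, 0], [0, 0, 0, 0]],
], jaw=7.0)

```text
t: 18.5
tool_pos: [0.5019, -0.2866, 0.0426]
orientation: [-3.136, 0.009, 0.006]
force: [0.4, 0.6, 0.0]
opening: 0.0681
```

Emit:
play_rows([
  [[0, 0, -2, 0], [0, 0, -5, 0], [0, 0, -9, 0], [0, 0, -12, 0], [0, 0, -13, 0]],
])

```text
t: 19.0
tool_pos: [0.5041, -0.2885, 0.1769]
orientation: [-3.14, 0.009, -0.002]
force: [-0.1, 0.3, -0.4]
opening: 0.07
```

```bash
python3 go.py .5137 .1905 .16 3; python3 look.py w6 "(230,220,370,400)" "(300,150,440,250)"
```

```text
t 19.00 pos [ 0.5041 -0.2885  0.1769] yaw -0.33 tilt [ 0.0015  0.0018 -1.    ] F [-0.1  0.3 -0.4] open 0.0700
shift cm [  0.68 -47.9    1.78] turn -0.058 dist mm 479.4022149498783
side scale 2.857
top scale 2.857
open 0.06975106414958708
```

View pics/z_w6.png

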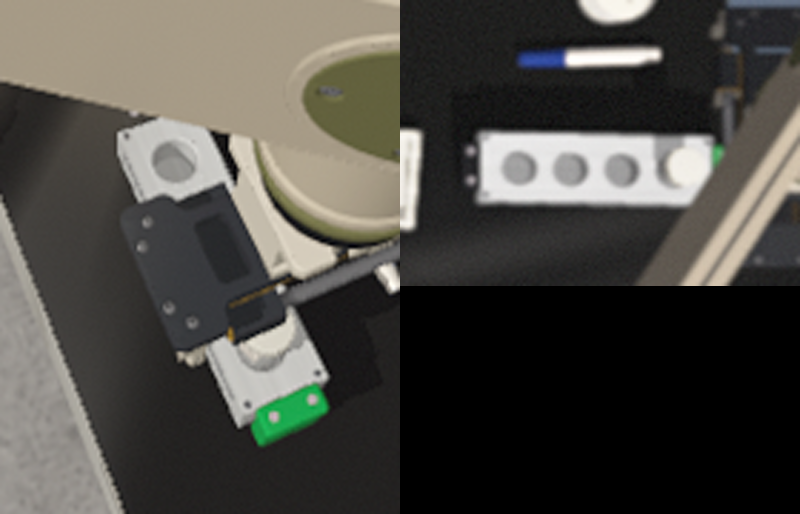

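The white tube stands in the end well (top crop (688,165), next to the green stop). Now yellow.

Emit:
play_rows([
  [[0, -3, 0, 0], [0.1, -7.5, 0, 0], [0.2, -12, 0, 0], [0.3, -16.5, 0, 0], [0.4, -21, 0, 0]],
])

```text
t: 19.6
tool_pos: [0.507, -0.0761, 0.1722]
orientation: [-3.137, 0.01, 0.007]
force: [1.3, 0.5, -0.4]
opening: 0.0696
```

Emit:
play_rows([
  [[0, -4.5, 0, 0], [0.1, -9, 0, 0], [0.2, -13.5, 0, -0.03], [0.3, -18, 0, -0.06], [0.3, -21.5, 0, -0.06]],
])

```text
t: 20.1
tool_pos: [0.5096, 0.1412, 0.1703]
orientation: [-3.136, -0.088, 0.012]
force: [0.7, -0.1, 0.5]
opening: 0.0699
```

```bash
python3 go.py .5137 .1905 .08 3
```

```text
t 20.10 pos [0.5096 0.1412 0.1703] yaw 3.20 tilt [-0.0079  0.0041 -1.    ] F [ 0.7 -0.1  0.5] open 0.0699
shift cm [ 0.75 -4.85  9.05] turn 0.004 dist mm 102.97383624742912
```

Emit:
play_rows([
  [[0.2, -3, 0, 0], [0.4, -4.85, 0, 0], [0.6, -4.85, 3, 0], [0.6, -4.85, 6, 0], [0.6, -4.85, 7.5, 0]],
])

```text
t: 20.6
tool_pos: [0.5088, 0.1897, 0.09]
orientation: [-3.138, -0.089, 0.024]
force: [-0.6, 1.1, -0.1]
opening: 0.0699
```

```bash
python3 go.py .5137 .1905 .038 3; python3 look.py y1 "(170,70,290,190)" "(130,150,330,270)"
```

```text
t 20.60 pos [0.5088 0.1897 0.09  ] yaw 3.24 tilt [-0.0152  0.0021 -0.9999] F [-0.6  1.1 -0.1] open 0.0699
shift cm [ 0.57 -0.04  5.19] turn 0.004 dist mm 52.256679704063544
side scale 3.333
top scale 2.0
open 0.06992848222478579
```

View pics/z_y1.png

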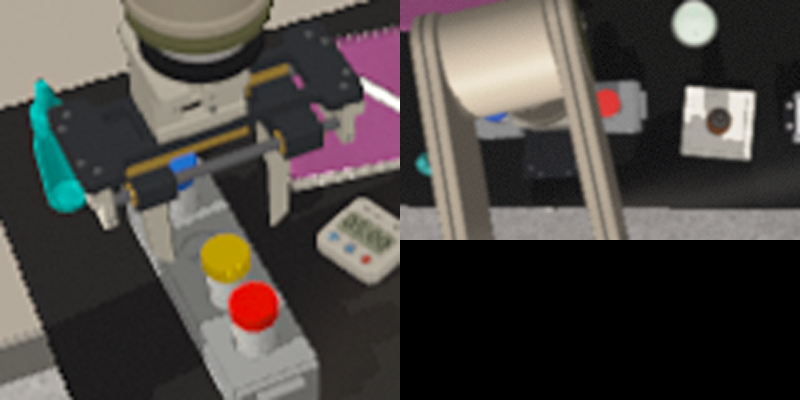

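```bash
cat > st.py <<'E'
from h import *
for i in range(3):
    read_camera("side")
    s=read_state();M=R.from_rotvec(s["orientation"]).as_matrix();print(s["t"],M[:,2].round(4),s["tool_pos"].round(4))
E
python3 st.py;  python3 go.py .5137 .1905 .038 3
```

```text
20.75 [-0.0121  0.003  -0.9999] [0.5106 0.1897 0.0934]
20.8 [-0.0091  0.0038 -1.    ] [0.512  0.19   0.0953]
20.85 [-0.007   0.0044 -1.    ] [0.5129 0.1903 0.0964]
t 20.85 pos [0.5129 0.1903 0.0964] yaw 3.18 tilt [-0.007   0.0044 -1.    ] F [ 0.1 -0.6  1.2] open 0.0700
shift cm [0.12 0.01 5.84] turn 0.003 dist mm 58.41938738491227
```

Emit:
play_rows([
  [[0.1, 0, 1.5, 0], [0.1, 0, 3.0, 0], [0.1, 0, 4.5, 0], [0.1, 0, 5.4, 0], [0.1, 0, 5.7, 0]],
])

```text
t: 21.35
tool_pos: [0.512, 0.1902, 0.0372]
orientation: [-3.136, -0.087, 0.016]
force: [0.8, 0.2, 0.6]
opening: 0.0703
```

```bash
python3 st.py;  python3 go.py .5137 .1905 .038 3
```

```text
21.4 [-0.0095  0.0037 -0.9999] [0.5123 0.1903 0.0376]
21.45 [-0.0085  0.004  -1.    ] [0.5128 0.1904 0.0385]
21.5 [-0.0073  0.0043 -1.    ] [0.5134 0.1906 0.0393]
t 21.50 pos [0.5134 0.1906 0.0393] yaw 3.18 tilt [-0.0073  0.0043 -1.    ] F [0.  0.7 1.2] open 0.0700
shift cm [0.03 0.01 0.13] turn 0.003 dist mm 1.325826053464897
```

Emit:
play_rows([
  [[0, 0, 0.1, 0], [0, 0, 0.1, 0], [0, 0, 0.1, 0], [0, 0, 0.1, 0], [0, 0, 0.1, 0]],
], jaw=2.8, squeeze=20)

```text
t: 22.0
tool_pos: [0.5135, 0.1906, 0.0385]
orientation: [-3.136, -0.087, 0.011]
force: [-0.1, 0.7, -0.3]
opening: 0.0344
```

Emit:
play_rows([
  [[0, 0, 0, 0], [0, 0, 0, 0], [0, 0, 0, 0]],
])

```text
t: 22.3
tool_pos: [0.5135, 0.1906, 0.0385]
orientation: [-3.136, -0.087, 0.011]
force: [-0.2, -0.1, -0.1]
opening: 0.0337
```

Emit:
play_rows([
  [[0, 0, -2, 0], [0, 0, -5, 0], [0, 0, -9, 0], [0, 0, -13, 0], [0, 0, -15.5, 0]],
])

```text
t: 22.8
tool_pos: [0.5157, 0.1902, 0.1971]
orientation: [-3.135, -0.087, 0.005]
force: [0.7, -0.2, -0.3]
opening: 0.0338
```

```bash
python3 go.py .5020 -.238 .195 -.5;python3 look.py y2 "(150,20,290,170)" "(130,150,330,270)"
```

```text
t 22.80 pos [0.5157 0.1902 0.1971] yaw 3.18 tilt [-0.0033  0.0053 -1.    ] F [ 0.7 -0.2 -0.3] open 0.0338
shift cm [-3.750e+00  4.268e+01 -1.000e-02] turn 0.064 dist mm 428.4155722545561
side scale 2.857
top scale 2.0
open 0.034101872231938814
```

View pics/z_y2.png

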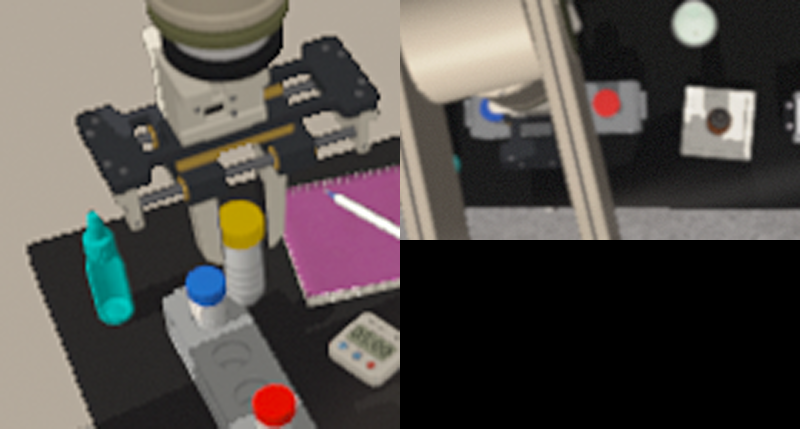

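The yellow tube is held upright (side crop (243,255)); red and blue remain in the rack. Crossing to the second well.

Emit:
play_rows([
  [[-0.4, 3, 0, 0.02], [-0.7, 7.5, 0, 0.04], [-1.1, 12, 0, 0.06], [-1.5, 16.5, 0, 0.06], [-1.9, 21, 0, 0.06]],
])

```text
t: 23.4
tool_pos: [0.509, -0.0216, 0.1958]
orientation: [-3.135, 0.006, 0.001]
force: [0.7, -1.0, -0.4]
opening: 0.0338
```

```bash
python3 go.py .5020 -.238 .195 -.5
```

```text
t 23.40 pos [ 0.509  -0.0216  0.1958] yaw -0.23 tilt [-7.0e-04  6.8e-03 -1.0e+00] F [ 0.7 -1.  -0.4] open 0.0338
shift cm [-0.61 21.65 -0.07] turn 0.005 dist mm 216.54688029698517
```

Emit:
play_rows([
  [[-0.1, 4.5, 0, 0], [-0.3, 9, 0, 0.0], [-0.4, 13.5, 0, 0.0], [-0.5, 18, 0, 0], [-0.6, 20.5, 0, 0]],
])

```text
t: 23.9
tool_pos: [0.5008, -0.2294, 0.1926]
orientation: [-3.135, 0.01, 0.004]
force: [0.7, 1.2, -0.6]
opening: 0.0336
```

```bash
python3 st.py; python3 go.py .5020 -.238 .09 -.5
```

```text
23.95 [-0.0032  0.0056 -1.    ] [ 0.5004 -0.2319  0.1925]
24.0 [-0.0032  0.0071 -1.    ] [ 0.5007 -0.2294  0.1925]
24.05 [-0.003   0.0081 -1.    ] [ 0.5011 -0.2275  0.1926]
t 24.05 pos [ 0.5011 -0.2275  0.1926] yaw -0.40 tilt [-0.003   0.0081 -1.    ] F [-0.9  0.3 -1.1] open 0.0338
shift cm [ 0.13  1.13 10.25] turn 0.002 dist mm 103.1640143894596
```

Emit:
play_rows([
  [[0.1, 0.8, 2, 0], [0.1, 1.1, 5, 0], [0.1, 1.1, 8, 0], [0.1, 1.1, 9.5, 0], [0.1, 1.1, 10, 0]],
])

```text
t: 24.55
tool_pos: [0.5003, -0.2357, 0.09]
orientation: [-3.131, 0.009, 0.01]
force: [-0.2, 0.3, -1.4]
opening: 0.0334
```

```bash
python3 st.py; python3 go.py .5020 -.238 .0425 -.5
```

```text
24.6 [-0.0054  0.0098 -0.9999] [ 0.5009 -0.2362  0.0907]
24.65 [-0.0038  0.0088 -1.    ] [ 0.5016 -0.2368  0.0923]
24.7 [-0.0021  0.0077 -1.    ] [ 0.5023 -0.2374  0.0935]
t 24.70 pos [ 0.5023 -0.2374  0.0935] yaw -0.36 tilt [-0.0021  0.0077 -1.    ] F [-0.3  0.4  0.2] open 0.0339
shift cm [-0.02  0.09  5.1 ] turn 0.002 dist mm 50.96850864313123
```

Emit:
play_rows([
  [[0, 0.12, 0.8, 0], [0, 0.1, 1.6, 0], [0, 0.1, 2.4, 0], [0, 0.1, 2.8, 0], [0, 0.1, 2.9, 0]],
])

```text
t: 25.2
tool_pos: [0.5016, -0.2379, 0.0634]
orientation: [-3.133, 0.01, 0.005]
force: [-0.2, 0.5, -1.0]
opening: 0.0337
```

```bash
python3 st.py; python3 go.py .5020 -.238 .0425 -.5
```

```text
25.25 [-0.0031  0.0083 -1.    ] [ 0.5018 -0.238   0.0637]
25.3 [-0.0026  0.0081 -1.    ] [ 0.5021 -0.2381  0.0642]
25.35 [-0.0021  0.0077 -1.    ] [ 0.5023 -0.2382  0.0645]
t 25.35 pos [ 0.5023 -0.2382  0.0645] yaw -0.36 tilt [-0.0021  0.0077 -1.    ] F [ 0.8  0.3 -0.6] open 0.0338
shift cm [-0.03 -0.01  2.2 ] turn 0.002 dist mm 22.02499735689514
```

No contact at the sides, and the tip is 14 mm into the well. On down.

Emit:
play_rows([
  [[0, 0, 0.8, 0], [0, 0, 1.5, 0], [0, 0, 1.9, 0], [0, 0, 2.0, 0], [0, 0, 2.0, 0]],
])

```text
t: 25.85
tool_pos: [0.502, -0.238, 0.0441]
orientation: [-3.133, 0.01, 0.004]
force: [0.1, 0.4, -0.5]
opening: 0.034
```

```bash
python3 st.py; python3 go.py .5020 -.238 .0425 -.5
```

```text
25.9 [-0.0022  0.0078 -1.    ] [ 0.5022 -0.2381  0.0445]
25.95 [-0.0019  0.0076 -1.    ] [ 0.5024 -0.2382  0.0447]
26.0 [-0.0017  0.0075 -1.    ] [ 0.5025 -0.2382  0.0448]
t 26.00 pos [ 0.5025 -0.2382  0.0448] yaw -0.36 tilt [-0.0017  0.0075 -1.    ] F [-0.5  0.3 -0.7] open 0.0340
shift cm [-0.05 -0.02  0.23] turn 0.002 dist mm 2.354308482408527
```

Emit:
play_rows([
  [[0, 0, 0.15, 0], [0, 0, 0.25, 0], [0, 0, 0.3, 0], [0, 0, 0.3, 0]],
])

```text
t: 26.4
tool_pos: [0.5027, -0.2385, 0.0424]
orientation: [-3.135, 0.01, 0.002]
force: [0.2, 0.4, 4.1]
opening: 0.0342
```

Seated, with 4 N of contact at the expected height. Release and rise.

Emit:
play_rows([
  [[0, 0, 0, 0], [0, 0, 0, 0], [0, 0, 0, 0], [0, 0, 0, 0], [0, 0, 0, 0]],
], jaw=7.0)

```text
t: 26.9
tool_pos: [0.5027, -0.2384, 0.0423]
orientation: [-3.135, 0.01, 0.002]
force: [-0.1, -0.3, -0.2]
opening: 0.0678
```

Emit:
play_rows([
  [[0, 0, -2, 0], [0, 0, -5, 0], [0, 0, -9, 0], [0, 0, -12, 0], [0, 0, -13, 0]],
])

```text
t: 27.4
tool_pos: [0.5047, -0.2405, 0.1765]
orientation: [-3.138, 0.01, -0.006]
force: [0.3, -0.6, -0.3]
opening: 0.0698
```

```bash
python3 go.py .5163 .1425 .16 3; python3 look.py y3 "(230,220,370,400)" "(300,150,440,250)"
```

```text
t 27.40 pos [ 0.5047 -0.2405  0.1765] yaw -0.36 tilt [ 0.004  0.004 -1.   ] F [ 0.3 -0.6 -0.3] open 0.0698
shift cm [  0.91 -38.3    1.81] turn -0.059 dist mm 383.4913909509835
side scale 2.857
top scale 2.857
open 0.07056713132724747
```

View pics/z_y3.png

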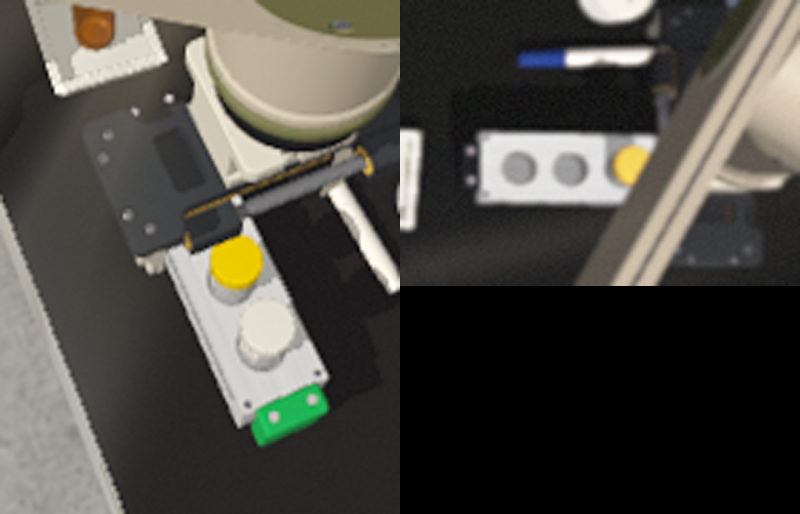

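Yellow (side crop (236,265)) stands next to white (266,330), and both look fully down. Now red, at (0.516,0.1425).

Emit:
play_rows([
  [[0.1, -3, 0, 0], [0.2, -7.5, 0, 0], [0.3, -12, 0, -0.02], [0.4, -16.5, 0, -0.04], [0.5, -20.5, 0, -0.06]],
])

```text
t: 28.0
tool_pos: [0.5086, -0.0328, 0.1723]
orientation: [-3.134, -0.086, 0.003]
force: [0.7, 0.6, -0.2]
opening: 0.0703
```

Emit:
play_rows([
  [[0, -4.5, 0, 0], [0.1, -9, 0, 0], [0.2, -13, 0, 0], [0.3, -15.5, 0, 0], [0.3, -16.5, 0, 0]],
])

```text
t: 28.5
tool_pos: [0.5009, 0.1342, 0.1707]
orientation: [-3.134, -0.09, 0.009]
force: [-0.4, 0.1, -0.1]
opening: 0.0701
```

```bash
python3 st.py; python3 go.py .5163 .1425 .08 3
```

```text
28.55 [-0.0054  0.0063 -1.    ] [0.501  0.1343 0.171 ]
28.6 [-0.0048  0.0056 -1.    ] [0.5015 0.1328 0.1714]
28.65 [-0.0043  0.0053 -1.    ] [0.5018 0.1317 0.1718]
t 28.65 pos [0.5018 0.1317 0.1718] yaw 3.18 tilt [-0.0043  0.0053 -1.    ] F [ 0.3 -0.3 -0.7] open 0.0703
shift cm [ 1.54 -0.95  9.17] turn 0.003 dist mm 93.52050728242695
```

Emit:
play_rows([
  [[0.8, -0.5, 1, 0], [1.5, -0.95, 3, 0], [1.5, -0.95, 5.5, 0], [1.5, -0.95, 7, 0], [1.5, -0.95, 7.5, 0]],
])

```text
t: 29.15
tool_pos: [0.5144, 0.1408, 0.0942]
orientation: [-3.136, -0.084, 0.013]
force: [-0.4, 0.2, -0.9]
opening: 0.07
```

```bash
python3 st.py; python3 go.py .5163 .1425 .038 3; python3 look.py r1 "(190,90,310,210)" "(130,150,330,270)"
```

```text
29.2 [-0.0076  0.0045 -1.    ] [0.5147 0.1411 0.0946]
29.25 [-0.006   0.0049 -1.    ] [0.5154 0.1415 0.096 ]
29.3 [-0.0042  0.0052 -1.    ] [0.5161 0.1418 0.0971]
t 29.30 pos [0.5161 0.1418 0.0971] yaw 3.14 tilt [-0.0042  0.0052 -1.    ] F [-0.7 -0.7  0.1] open 0.0701
shift cm [ 0.05 -0.03  5.91] turn 0.002 dist mm 59.124897170116604
side scale 3.333
top scale 2.0
open 0.06998289862982027
```

View pics/z_r1.png

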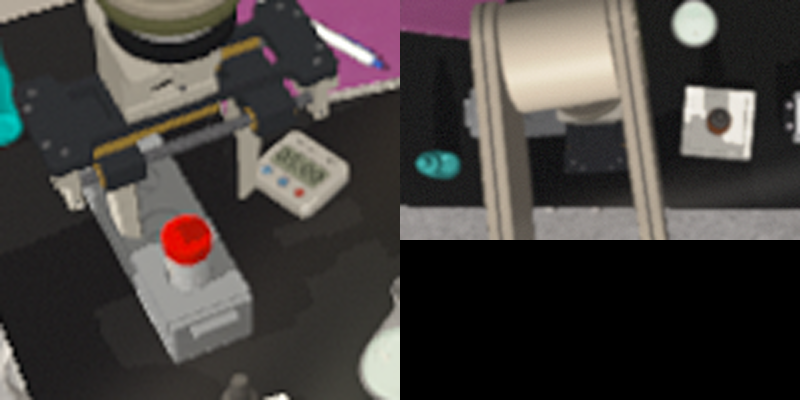

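The fingers straddle the red cap (side crop (187,238)), and the timer stays clear below them. Down and grip.

Emit:
play_rows([
  [[0.05, 0, 1.5, 0], [0.05, 0, 3.0, 0], [0.05, 0, 4.6, 0], [0.05, 0, 5.5, 0], [0.05, 0, 5.8, 0]],
])

```text
t: 29.9
tool_pos: [0.5157, 0.1425, 0.0379]
orientation: [-3.135, -0.087, 0.008]
force: [0.4, 0.3, 0.8]
opening: 0.0701
```

```bash
python3 st.py;  python3 go.py .5163 .1425 .038 3
```

```text
29.95 [-0.0048  0.0052 -1.    ] [0.5161 0.1425 0.0384]
30.0 [-0.0035  0.0054 -1.    ] [0.5167 0.1426 0.0394]
30.05 [-0.0024  0.0056 -1.    ] [0.5173 0.1427 0.0401]
t 30.05 pos [0.5173 0.1427 0.0401] yaw 3.16 tilt [-0.0024  0.0056 -1.    ] F [-0.5 -0.2  0.1] open 0.0701
shift cm [-0.1   0.01  0.21] turn 0.003 dist mm 2.3399901426671357
```

Emit:
play_rows([
  [[-0.05, 0, 0.2, 0], [-0.05, 0, 0.2, 0], [-0.05, 0, 0.2, 0], [-0.05, 0, 0.2, 0], [-0.05, 0, 0.2, 0]],
], jaw=2.8, squeeze=20)

```text
t: 30.55
tool_pos: [0.5169, 0.1427, 0.0383]
orientation: [-3.135, -0.087, 0.003]
force: [-0.3, 0.4, 0.1]
opening: 0.0347
```

Emit:
play_rows([
  [[0, 0, 0, 0], [0, 0, 0, 0], [0, 0, 0, 0]],
])

```text
t: 30.85
tool_pos: [0.5169, 0.1427, 0.0384]
orientation: [-3.135, -0.087, 0.003]
force: [0.8, -0.3, 0.6]
opening: 0.0338
```

Emit:
play_rows([
  [[0, 0, -2, 0], [0, 0, -5, 0], [0, 0, -9, 0], [0, 0, -13, 0], [0, 0, -15.5, 0]],
])

```text
t: 31.35
tool_pos: [0.5183, 0.142, 0.197]
orientation: [-3.134, -0.087, -0.003]
force: [0.7, 0.2, -0.1]
opening: 0.034
```

```bash
python3 go.py .5020 -.190 .195 -.5;python3 look.py r2 "(170,40,310,210)" "(130,150,330,270)"
```

```text
t 31.35 pos [0.5183 0.142  0.197 ] yaw 3.17 tilt [ 0.0017  0.0063 -1.    ] F [ 0.7  0.2 -0.1] open 0.0340
shift cm [-3.470e+00  3.306e+01 -2.000e-02] turn 0.064 dist mm 332.40605815873545
side scale 2.857
top scale 2.0
open 0.03402495481637392
```

View pics/z_r2.png

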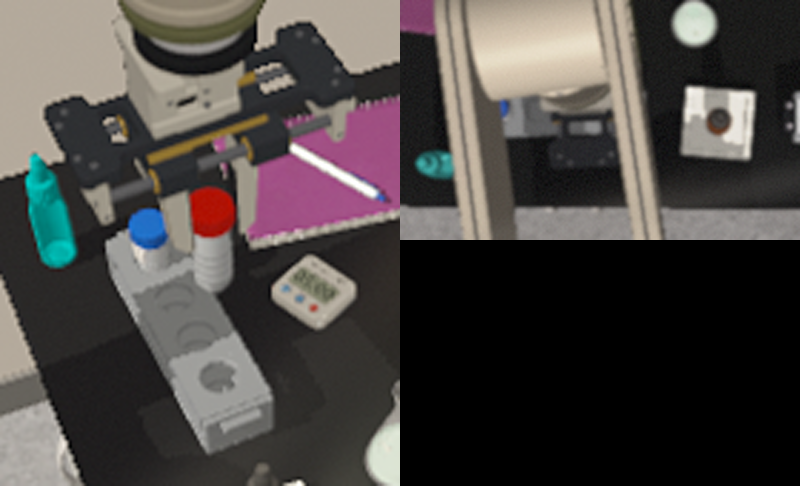

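The red tube is held upright (side crop (213,240)). Crossing to the third well.

Emit:
play_rows([
  [[-0.4, 3, 0, 0.02], [-0.8, 7, 0, 0.04], [-1.2, 11, 0, 0.06], [-1.6, 15, 0, 0.06], [-2.0, 19, 0, 0.06]],
])

```text
t: 31.95
tool_pos: [0.5095, -0.0498, 0.1955]
orientation: [-3.134, 0.007, -0.007]
force: [0.5, -0.2, -0.3]
opening: 0.0339
```

```bash
python3 go.py .5023 -.190 .195 -.5
```

```text
t 31.95 pos [ 0.5095 -0.0498  0.1955] yaw -0.25 tilt [ 0.0042  0.0074 -1.    ] F [ 0.5 -0.2 -0.3] open 0.0339
shift cm [-0.66 14.02 -0.06] turn 0.004 dist mm 140.38389387809812
```

Emit:
play_rows([
  [[-0.2, 4, 0, 0], [-0.35, 8, 0, 0], [-0.5, 11.5, 0, 0], [-0.6, 13.2, 0, 0], [-0.65, 13.8, 0, 0]],
])

```text
t: 32.45
tool_pos: [0.5016, -0.1889, 0.1932]
orientation: [-3.133, 0.01, -0.004]
force: [-0.5, 0.6, -0.1]
opening: 0.034
```

```bash
python3 st.py; python3 go.py .5023 -.190 .09 -.5
```

```text
32.5 [ 0.0028  0.0081 -1.    ] [ 0.5018 -0.1886  0.1934]
32.55 [ 0.0032  0.0083 -1.    ] [ 0.5021 -0.1875  0.1937]
32.6 [ 0.0036  0.0084 -1.    ] [ 0.5023 -0.1868  0.1939]
t 32.60 pos [ 0.5023 -0.1868  0.1939] yaw -0.25 tilt [ 0.0036  0.0084 -1.    ] F [ 0.   0.1 -0.6] open 0.0339
shift cm [-0.04  0.41 10.39] turn 0.004 dist mm 103.9770898770017
```

Emit:
play_rows([
  [[-0.05, 0.3, 2, 0], [-0.05, 0.4, 5, 0], [-0.05, 0.4, 8, 0], [-0.05, 0.4, 9.5, 0], [-0.05, 0.4, 10, 0]],
])

```text
t: 33.1
tool_pos: [0.5011, -0.1881, 0.0919]
orientation: [-3.131, 0.004, -0.001]
force: [-0.2, -0.4, -0.4]
opening: 0.0339
```

```bash
python3 st.py; python3 go.py .5023 -.190 .0425 -.5
```

```text
33.15 [ 0.0015  0.0096 -1.    ] [ 0.5016 -0.1886  0.0925]
33.2 [ 0.0032  0.0088 -1.    ] [ 0.5023 -0.1891  0.0939]
33.25 [ 0.0047  0.008  -1.    ] [ 0.5029 -0.1897  0.095 ]
t 33.25 pos [ 0.5029 -0.1897  0.095 ] yaw -0.21 tilt [ 0.0047  0.008  -1.    ] F [ 0.5 -0.4 -0.4] open 0.0339
shift cm [-0.09  0.07  5.25] turn 0.005 dist mm 52.481400836648305
```

Emit:
play_rows([
  [[-0.08, 0.08, 0.8, 0], [-0.08, 0.08, 1.6, 0], [-0.08, 0.08, 2.4, 0], [-0.08, 0.08, 2.9, 0], [-0.08, 0.08, 3.0, 0]],
])

```text
t: 33.75
tool_pos: [0.5021, -0.1902, 0.0643]
orientation: [-3.133, 0.006, -0.007]
force: [1.3, -0.2, -0.2]
opening: 0.0341
```

```bash
python3 st.py; python3 go.py .5023 -.190 .0425 -.5
```

```text
33.8 [ 0.0043  0.0083 -1.    ] [ 0.5021 -0.1902  0.0645]
33.85 [ 0.0043  0.0082 -1.    ] [ 0.5021 -0.1902  0.0647]
33.9 [ 0.0044  0.008  -1.    ] [ 0.5022 -0.1903  0.0649]
t 33.90 pos [ 0.5022 -0.1903  0.0649] yaw -0.21 tilt [ 0.0044  0.008  -1.    ] F [ 0.5  0.3 -0.1] open 0.0337
shift cm [ 0.   -0.01  2.24] turn 0.005 dist mm 22.441650634182867
```

Emit:
play_rows([
  [[0, 0, 0.8, 0], [0, 0, 1.5, 0], [0, 0, 1.9, 0], [0, 0, 2.1, 0], [0, 0, 2.1, 0]],
])

```text
t: 34.4
tool_pos: [0.5023, -0.19, 0.0436]
orientation: [-3.133, 0.006, -0.007]
force: [2.2, 0.2, -2.6]
opening: 0.0341
```

```bash
python3 st.py; python3 go.py .5023 -.190 .0425 -.5
```

```text
34.45 [ 0.0044  0.0082 -1.    ] [ 0.5023 -0.19    0.0437]
34.5 [ 0.0043  0.0082 -1.    ] [ 0.5023 -0.19    0.0438]
34.55 [ 0.0044  0.0081 -1.    ] [ 0.5023 -0.1901  0.0439]
t 34.55 pos [ 0.5023 -0.1901  0.0439] yaw -0.21 tilt [ 0.0044  0.0081 -1.    ] F [ 2.4 -0.2 -1.1] open 0.0338
shift cm [ 0.   -0.    0.14] turn 0.005 dist mm 1.4003736672491651
```

Emit:
play_rows([
  [[0.05, 0, 0.1, 0], [0.05, 0, 0.2, 0], [0.05, 0, 0.25, 0], [0.05, 0, 0.25, 0]],
])

```text
t: 34.95
tool_pos: [0.5028, -0.1904, 0.0422]
orientation: [-3.134, 0.006, -0.007]
force: [-1.6, 0.3, 4.8]
opening: 0.0339
```

Seated (4.8 N at 0.0422). Release and rise.

Emit:
play_rows([
  [[0, 0, 0, 0], [0, 0, 0, 0], [0, 0, 0, 0], [0, 0, 0, 0], [0, 0, 0, 0]],
], jaw=7.0)

```text
t: 35.45
tool_pos: [0.5027, -0.1903, 0.042]
orientation: [-3.134, 0.006, -0.006]
force: [-0.3, 0.1, -0.3]
opening: 0.068
```

Emit:
play_rows([
  [[0, 0, -2, 0], [0, 0, -5, 0], [0, 0, -9, 0], [0, 0, -12, 0], [0, 0, -13, 0]],
])

```text
t: 35.95
tool_pos: [0.504, -0.1923, 0.1762]
orientation: [-3.137, 0.006, -0.015]
force: [0.5, -0.2, 1.0]
opening: 0.0702
```

```bash
python3 go.py .5093 .286 .16 3; python3 look.py r3 "(230,220,370,400)" "(300,150,440,250)"
```

```text
t 35.95 pos [ 0.504  -0.1923  0.1762] yaw -0.20 tilt [ 0.0094  0.005  -0.9999] F [ 0.5 -0.2  1. ] open 0.0702
shift cm [  0.34 -47.82   1.86] turn -0.056 dist mm 478.59594310025756
side scale 2.857
top scale 2.857
open 0.07002269448121883
```

View pics/z_r3.png

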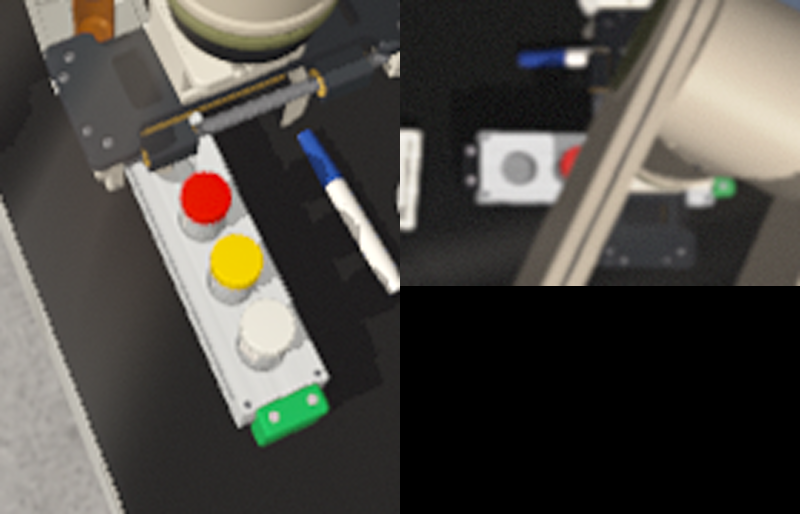

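Red (205,197), yellow (236,262) and white (266,328) stand in order. Now blue.

Emit:
play_rows([
  [[0, -3, 0, 0], [0.1, -7.5, 0, 0], [0.2, -12, 0, -0.02], [0.3, -16.5, 0, -0.04], [0.3, -21, 0, -0.06]],
])

```text
t: 36.55
tool_pos: [0.5054, 0.0198, 0.1723]
orientation: [-3.134, -0.089, -0.006]
force: [1.0, -0.2, -0.3]
opening: 0.0699
```

```bash
python3 go.py .5093 .286 .16 3
```

```text
t 36.55 pos [0.5054 0.0198 0.1723] yaw 3.26 tilt [ 0.0035  0.0064 -1.    ] F [ 1.  -0.2 -0.3] open 0.0699
shift cm [  1.9  -26.54   1.4 ] turn 0.004 dist mm 266.4803913581708
```

Emit:
play_rows([
  [[0.3, -4.5, 0, 0], [0.7, -9.5, 0, 0], [1.1, -14.5, 0, 0], [1.5, -19.5, 0, 0], [1.7, -23, 0, 0]],
])

```text
t: 37.05
tool_pos: [0.5075, 0.253, 0.1708]
orientation: [-3.135, -0.091, -0.0]
force: [-0.4, -0.5, -0.5]
opening: 0.0703
```

```bash
python3 st.py; python3 go.py .5093 .286 .08 3
```

```text
37.1 [-2.0e-04  8.2e-03 -1.0e+00] [0.5069 0.2571 0.1708]
37.15 [-5.0e-04  6.4e-03 -1.0e+00] [0.5072 0.2543 0.1707]
37.2 [-5.e-04  5.e-03 -1.e+00] [0.5075 0.252  0.1707]
t 37.20 pos [0.5075 0.252  0.1707] yaw 3.47 tilt [-5.e-04  5.e-03 -1.e+00] F [-1.6 -0.7 -0.6] open 0.0701
shift cm [ 0.39 -3.34  9.09] turn 0.008 dist mm 96.89054798208886
```

Emit:
play_rows([
  [[0.2, -2, 0, 0], [0.35, -3.2, 1, 0], [0.35, -3.3, 4, 0], [0.35, -3.3, 6.5, 0], [0.35, -3.3, 7.2, 0]],
])

```text
t: 37.7
tool_pos: [0.5061, 0.2834, 0.0937]
orientation: [-3.138, -0.094, 0.011]
force: [-0.8, -0.2, -0.6]
opening: 0.0703
```

```bash
python3 st.py; python3 go.py .5093 .286 .038 3; python3 look.py bl1 "(170,60,290,180)" "(130,150,330,270)"
```

```text
37.75 [-0.0067  0.002  -1.    ] [0.5064 0.2836 0.0943]
37.8 [-0.0044  0.003  -1.    ] [0.5075 0.2841 0.0965]
37.85 [-0.0018  0.0043 -1.    ] [0.5086 0.2847 0.0983]
t 37.85 pos [0.5086 0.2847 0.0983] yaw 3.42 tilt [-0.0018  0.0043 -1.    ] F [0.3 0.5 0.9] open 0.0700
shift cm [ 0.08 -0.1   6.03] turn 0.007 dist mm 60.34287991155419
side scale 3.333
top scale 2.0
open 0.0698376818433502
```

View pics/z_bl1.png

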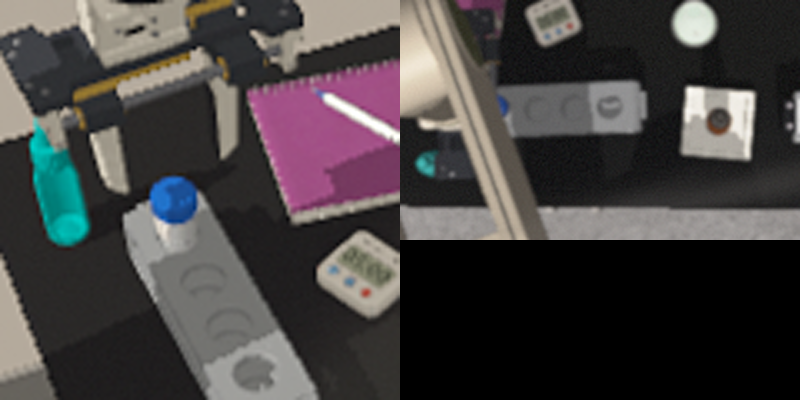

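The turquoise bottle (side crop (60,200)) is close, so I'll check clearance before going lower.

```bash
python3 - <<'E'
from h import *
for n in("side","top"):
    p=cv2.imread(f"pics/{n}0.png");D=np.load(f"pics/{n}0.npy");C=cloud(n,D);m=(cv2.inRange(hsv(p),(83,120,60),(98,255,255))>0)&(D>0);m[:, 230:]=0
    P=C[m];P=P[(P[:,2]>-.01)&(P[:,2]<.2)];print(n,len(P),np.percentile(P,[3,50,97],axis=0).round(3))
E
```

```text
side 451 [[0.422 0.349 0.   ]
 [0.436 0.356 0.063]
 [0.453 0.379 0.121]]
top 262 [[ 0.422  0.347 -0.001]
 [ 0.437  0.356  0.074]
 [ 0.453  0.406  0.129]]
```

The turquoise bottle starts at y≈0.347 and the gripper body ends at y≈0.324, so it is clear. Down.

Emit:
play_rows([
  [[0.05, -0.1, 1.5, 0], [0.05, -0.1, 3.0, 0], [0.05, -0.1, 4.6, 0], [0.05, -0.1, 5.6, 0], [0.05, -0.1, 5.9, 0]],
])

```text
t: 38.45
tool_pos: [0.5088, 0.2862, 0.0386]
orientation: [-3.136, -0.094, 0.003]
force: [0.0, -0.9, -0.3]
opening: 0.0702
```

```bash
python3 st.py;  python3 go.py .5093 .286 .038 3
```

```text
38.5 [-0.0014  0.0045 -1.    ] [0.5092 0.2864 0.0392]
38.55 [-2.e-04  5.e-03 -1.e+00] [0.5098 0.2866 0.0403]
38.6 [ 0.001   0.0056 -1.    ] [0.5104 0.2869 0.0411]
t 38.60 pos [0.5104 0.2869 0.0411] yaw 3.44 tilt [ 0.001   0.0056 -1.    ] F [-0.2 -0.6  1.5] open 0.0699
shift cm [-0.11  0.08  0.31] turn 0.008 dist mm 3.432515376695324
```

Emit:
play_rows([
  [[-0.1, 0.05, 0.25, 0], [-0.1, 0.05, 0.3, 0], [-0.1, 0.05, 0.3, 0], [-0.1, 0.05, 0.3, 0], [-0.1, 0.05, 0.3, 0]],
], jaw=2.8, squeeze=20)

```text
t: 39.1
tool_pos: [0.5096, 0.2864, 0.0384]
orientation: [-3.134, -0.094, -0.002]
force: [-0.2, -0.6, 0.6]
opening: 0.0342
```

Emit:
play_rows([
  [[0, 0, 0, 0], [0, 0, 0, 0], [0, 0, 0, 0]],
])

```text
t: 39.4
tool_pos: [0.5096, 0.2864, 0.0384]
orientation: [-3.134, -0.094, -0.003]
force: [-0.2, -0.1, -0.7]
opening: 0.0342
```

Emit:
play_rows([
  [[0, 0, -2, 0], [0, 0, -5, 0], [0, 0, -9, 0], [0, 0, -13, 0], [0, 0, -15.5, 0]],
])

```text
t: 39.9
tool_pos: [0.5104, 0.286, 0.1972]
orientation: [-3.133, -0.094, -0.008]
force: [0.5, 0.9, -0.3]
opening: 0.0336
```

```bash
python3 go.py .5030 -.142 .195 -.5;python3 look.py bl2 "(150,10,290,180)" "(130,150,330,270)"
```

```text
t 39.90 pos [0.5104 0.286  0.1972] yaw 3.44 tilt [ 0.0051  0.0074 -1.    ] F [ 0.5  0.9 -0.3] open 0.0336
shift cm [-3.31 42.68 -0.1 ] turn 0.069 dist mm 428.0958269599106
side scale 2.857
top scale 2.0
open 0.03409337879530495
```

View pics/z_bl2.png

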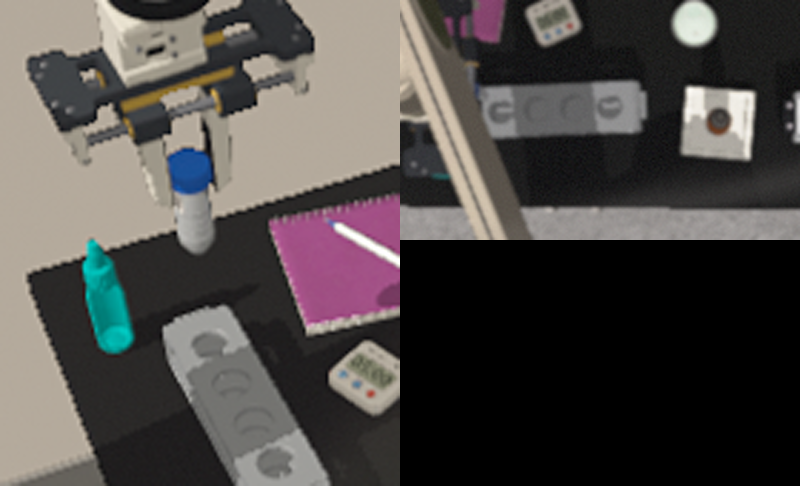

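The blue tube is held upright (side crop (192,205)), and the rack is empty. Crossing to the last well.

Emit:
play_rows([
  [[-0.4, 3, 0, 0.02], [-0.7, 7.5, 0, 0.04], [-1.1, 12, 0, 0.06], [-1.4, 16.5, 0, 0.07], [-1.7, 21, 0, 0.07]],
])

```text
t: 40.5
tool_pos: [0.5066, 0.0745, 0.1954]
orientation: [-3.132, 0.015, -0.012]
force: [1.3, -0.4, -0.1]
opening: 0.0332
```

```bash
python3 go.py .5030 -.142 .195 -.5
```

```text
t 40.50 pos [0.5066 0.0745 0.1954] yaw -0.57 tilt [ 0.0076  0.0092 -0.9999] F [ 1.3 -0.4 -0.1] open 0.0332
shift cm [-0.15 21.65 -0.16] turn -0.001 dist mm 216.5270408298494
```

Emit:
play_rows([
  [[0, 4.5, 0, 0], [0, 9, 0, 0], [-0.1, 14, 0, 0], [-0.1, 18.5, 0, 0], [-0.15, 20.8, 0, 0]],
])

```text
t: 41.0
tool_pos: [0.5019, -0.1367, 0.1919]
orientation: [-3.133, 0.02, -0.009]
force: [0.8, 0.5, -0.7]
opening: 0.0341
```

```bash
python3 st.py; python3 go.py .5030 -.142 .09 -.5
```

```text
41.05 [ 0.0054  0.0077 -1.    ] [ 0.5017 -0.1387  0.1917]
41.1 [ 0.0054  0.0091 -0.9999] [ 0.502  -0.1363  0.1917]
41.15 [ 0.0057  0.01   -0.9999] [ 0.5022 -0.1346  0.1919]
t 41.15 pos [ 0.5022 -0.1346  0.1919] yaw -0.74 tilt [ 0.0057  0.01   -0.9999] F [ 0.9  1.1 -0. ] open 0.0339
shift cm [ 0.03  0.85 10.19] turn -0.004 dist mm 102.20332585795418
```

Emit:
play_rows([
  [[0, 0.6, 2, 0], [0, 0.85, 5, 0], [0, 0.85, 8, 0], [0, 0.85, 9.5, 0], [0, 0.85, 10, 0]],
])

```text
t: 41.65
tool_pos: [0.5011, -0.1403, 0.0894]
orientation: [-3.13, 0.018, -0.003]
force: [0.2, -0.1, -0.2]
opening: 0.0336
```

```bash
python3 st.py; python3 go.py .5030 -.142 .0425 -.5
```

```text
41.7 [ 0.0029  0.0113 -0.9999] [ 0.5017 -0.1407  0.09  ]
41.75 [ 0.0047  0.0105 -0.9999] [ 0.5025 -0.1413  0.0916]
41.8 [ 0.0064  0.0098 -0.9999] [ 0.5032 -0.1417  0.0927]
t 41.80 pos [ 0.5032 -0.1417  0.0927] yaw -0.70 tilt [ 0.0064  0.0098 -0.9999] F [ 0.8  0.2 -0.3] open 0.0337
shift cm [-0.06  0.08  5.02] turn -0.003 dist mm 50.182298277842825
```

Emit:
play_rows([
  [[-0.05, 0.12, 0.8, 0], [-0.05, 0.12, 1.6, 0], [-0.05, 0.12, 2.3, 0], [-0.05, 0.12, 2.7, 0], [-0.05, 0.12, 2.8, 0]],
])

```text
t: 42.3
tool_pos: [0.5028, -0.1426, 0.0641]
orientation: [-3.131, 0.019, -0.009]
force: [0.6, -0.6, 0.4]
opening: 0.0339
```

```bash
python3 st.py; python3 go.py .5030 -.142 .0425 -.5
```

```text
42.35 [ 0.0061  0.0101 -0.9999] [ 0.5028 -0.1425  0.0643]
42.4 [ 0.0062  0.01   -0.9999] [ 0.5028 -0.1426  0.0645]
42.45 [ 0.0063  0.0098 -0.9999] [ 0.5029 -0.1426  0.0647]
t 42.45 pos [ 0.5029 -0.1426  0.0647] yaw -0.70 tilt [ 0.0063  0.0098 -0.9999] F [-0.1  0.  -0.5] open 0.0336
shift cm [-0.   -0.04  2.22] turn -0.004 dist mm 22.2085071615715
```

Emit:
play_rows([
  [[0, 0, 0.8, 0], [0, 0, 1.5, 0], [0, 0, 1.9, 0], [0, 0, 2.1, 0], [0, 0, 2.1, 0]],
])

```text
t: 42.95
tool_pos: [0.503, -0.1424, 0.0433]
orientation: [-3.131, 0.019, -0.009]
force: [1.5, -0.0, -1.3]
opening: 0.034
```

```bash
python3 st.py; python3 go.py .5030 -.142 .0425 -.5
```

```text
43.0 [ 0.006   0.01   -0.9999] [ 0.5029 -0.1424  0.0435]
43.05 [ 0.0061  0.0099 -0.9999] [ 0.503  -0.1424  0.0436]
43.1 [ 0.0061  0.0099 -0.9999] [ 0.503  -0.1424  0.0437]
t 43.10 pos [ 0.503  -0.1424  0.0437] yaw -0.70 tilt [ 0.0061  0.0099 -0.9999] F [ 1.7 -0.4 -1.4] open 0.0334
shift cm [ 0.   -0.04  0.12] turn -0.004 dist mm 1.2576984622140306
```

Emit:
play_rows([
  [[0, 0, 0.1, 0], [0, 0, 0.2, 0], [0, 0, 0.25, 0], [0, 0, 0.25, 0]],
])

```text
t: 43.5
tool_pos: [0.5034, -0.1427, 0.0422]
orientation: [-3.132, 0.019, -0.011]
force: [-2.0, 0.2, 7.2]
opening: 0.0337
```

Seated. Release, rise, and move off towards the rack side so that both cameras see the block.

Emit:
play_rows([
  [[0, 0, 0, 0], [0, 0, 0, 0], [0, 0, 0, 0], [0, 0, 0, 0], [0, 0, 0, 0]],
], jaw=7.0)

```text
t: 44.0
tool_pos: [0.5031, -0.1427, 0.042]
orientation: [-3.132, 0.019, -0.01]
force: [-0.1, 0.3, 0.1]
opening: 0.0677
```

Emit:
play_rows([
  [[0, 0, -2, 0], [0, 0, -5, 0], [0, 0, -9, 0], [0, 0, -13, 0], [0, 0, -15, 0]],
])

```text
t: 44.5
tool_pos: [0.5037, -0.1447, 0.1962]
orientation: [-3.134, 0.019, -0.017]
force: [0.9, -1.0, 0.4]
opening: 0.0695
```

Emit:
play_rows([
  [[-1, -4, 0, 0], [-2, -8.5, 0, 0], [-3, -13, 0, 0], [-4, -17.5, 0, 0], [-5, -22, 0, 0]],
])

```text
t: 45.0
tool_pos: [0.4557, 0.0774, 0.1975]
orientation: [-3.134, 0.02, -0.018]
force: [2.1, -0.0, -0.2]
opening: 0.0699
```

Emit:
play_rows([
  [[0, -4.5, 0, 0], [0, -9, 0, 0], [0, -13.5, 0, 0], [0, -17, 0, 0], [0, -18, 0, 0]],
])

```text
t: 45.5
tool_pos: [0.4572, 0.2606, 0.1986]
orientation: [-3.133, 0.015, -0.017]
force: [-0.6, 0.3, -0.4]
opening: 0.0701
```

```bash
python3 st.py; python3 look.py end "(170,90,370,390)" "(120,130,430,260)"; python3 - <<'E'
from h import *
roi={"side":(230,200,370,390),"top":(300,180,430,240)}
pk={}
for n in("side","top"):
    p=cv2.imread(f"pics/{n}_end.png");D=np.load(f"pics/{n}_end.npy");C=cloud(n,D);C[D==0]=np.nan
    for c in("red","yellow","blue"):
        m=blob(p,c,roi[n]);v,u=np.nonzero(m);pk[n,c]=(u.mean(),v.mean());P=C[m];P=P[~np.isnan(P[:,0])];P=P[P[:,2]<.15];t=P[P[:,2]>.09]
        print(c,n,m.sum(),np.round(pk[n,c],1),"z95 %.3f med top"%np.percentile(P[:,2],90),np.median(t,0).round(4))
    P=C.reshape(-1,3);Q=P[(abs(P[:,0]-.502)<.022)&(abs(P[:,1]+.286)<.022)&(P[:,2]>.09)&(P[:,2]<.105)];print("white",n,len(Q),np.median(Q,0).round(4))
    Q=P[(abs(P[:,0]-.498)<.05)&(abs(P[:,1])<.05)&(P[:,2]>.1)&(P[:,2]<.14)];print("bottle cap",n,np.median(Q,0).round(4),np.percentile(Q[:,2],97).round(4))
for c in("red","yellow","blue"): print(c,tri(pk["side",c],pk["top",c]))
E
```

```text
45.55 [ 0.0109  0.0082 -0.9999] [0.4573 0.2602 0.1985]
45.6 [ 0.0107  0.0072 -0.9999] [0.4575 0.2584 0.1985]
45.65 [ 0.0109  0.0068 -0.9999] [0.4577 0.2572 0.1985]
side scale 2.0
top scale 1.29
open 0.07042409640830548
red side 251 [301.7 288.9] z95 0.100 med top [ 0.502  -0.1911  0.098 ]
yellow side 284 [312.4 311.2] z95 0.099 med top [ 0.5025 -0.2378  0.0978]
blue side 230 [291.7 267.4] z95 0.100 med top [ 0.503  -0.143   0.0979]
white side 300 [ 0.5017 -0.2839  0.0978]
bottle cap side [ 0.4945 -0.0054  0.1071] 0.1317
red top 119 [362.2 207.4] z95 0.102 med top [ 0.5029 -0.1877  0.0985]
yellow top 128 [380.9 207.5] z95 0.101 med top [ 0.5014 -0.2358  0.0988]
blue top 106 [343.6 206.9] z95 0.102 med top [ 0.5028 -0.1408  0.0991]
white top 155 [ 0.5016 -0.2845  0.0982]
bottle cap top [ 0.4963 -0.0032  0.1082] 0.1332
red (array([ 0.50320426, -0.1894376 ,  0.09137575]), np.float64(0.000706420955630649))
yellow (array([ 0.50307558, -0.23731278,  0.09126846]), np.float64(0.0003820896366670036))
blue (array([ 0.50377083, -0.14136497,  0.09236722]), np.float64(0.00027709318879725985))
```

View pics/z_end.png

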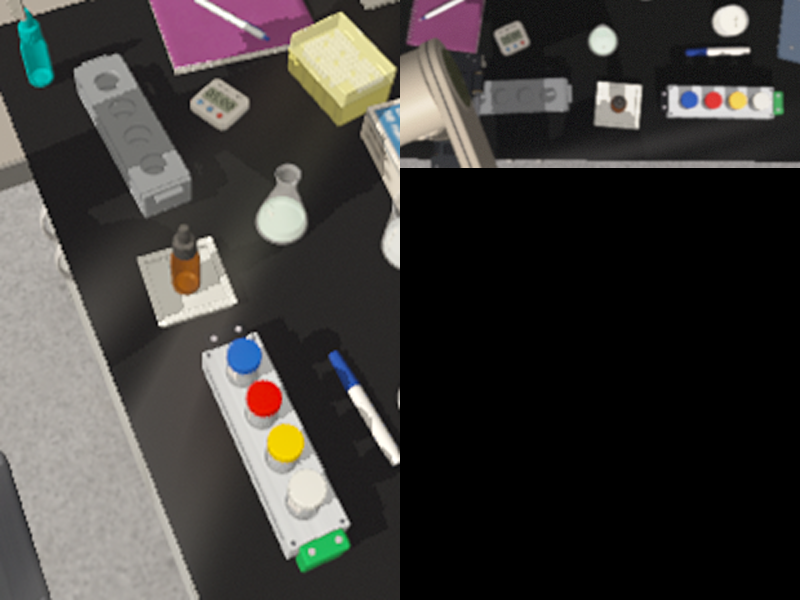

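All four cap tops stand at z≈0.098 in both views, which is the fully seated height. From the green stop the order is white, yellow, red, blue. The bottle is upright in the tray, the flask, timer and marker are where they were, and the arm touches nothing.

```bash
python3 -c "
from plant import *
print(close_job())"
```

```text
the job is handed in; nothing more can be done
None
```

The job is done and handed in at about 46 s. I stood the amber bottle upright in the drip tray first. I then moved white, yellow, red and blue, in that order, into the block, with white next to the green stop and blue farthest from it.

- **Last checks:** both cameras put all four cap tops at 0.098–0.099 m, against 0.098 m for a fully seated tube. The triangulated centres of the yellow, red and blue caps were within about 2 mm of their wells. The bottle's top read 0.132–0.133 m, where 0.132 m was expected. The flask, timer and marker looked unmoved in the final pictures; I did not measure their positions.
- **Gripper height did not match the text:** the fingertips stood about 41 mm higher than the reported position and the given geometry imply. My first close on the bottle went around its cap without gripping it. I measured the offset in the pictures and used it from then on.
- **Smaller deviations:** the arm overshot fast moves by up to 6 mm, and the tool's tilt drifted by up to 0.9° while empty and about 0.7° while holding a tube. White briefly touched its well wall with about 5 N on the way in. The highest force I read was about 7 N, as blue reached the floor of its well.

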